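# Rebalance the centrifuge rotor and shut the lid

## Robot

A 6-joint arm with a two-finger parallel gripper is mounted at the origin on a cart in front of the work surface, level with it; the furniture and walls round the work are solid. World frame = base frame: x ahead of the robot, y to its left, z up, the work surface at z = 0. Lengths are in m, angles in rad, forces in N, time in s.
With the tool pointing down it reaches from about 0.3 to 0.775 m from the base axis. Payload 14.6 kg.
Tool frame: the origin (TCP) lies at the very end of the fingers, on their centre line; the grasp point (between the pads) lies 19 mm behind it; z points along the fingers, y is the direction in which the jaws open and shut (so a half turn about z gives the same grasp; the last joint's range is limited). The gripper opens to 94 mm and grips with 3 to 60 N. Pads are 16 mm wide; open, the fingers measure 119 mm over their backs; the gripper's body (75 mm by 177 mm) begins 78 mm behind the grasp point.
Start: joints at [-1.226, 0.3, 1.521, -0, 1.321, -0.067], TCP at [0.22, -0.504, 0.174] pointing down, gripper open.
Joint ranges: [-3.03, 3.03], [-0.79, 2.21], [0.23, 2.52], [-1.04, 4.18], [0, 3.07], [-2.55, 2.55]. Speed limits (rad/s): [2.22, 2.22, 2.57, 3.14, 3.14, 3.14].

## Interface

Orientations are given as [roll, pitch, yaw] about the fixed x, y, z axes, in that order (R = Rz(yaw) Ry(pitch) Rx(roll)).
In Python, from station import status, camera, ctrl gives the robot as it stands. The module is installed in compiled form; this text tells all that it offers.
- The arm moves only by the shell command python3 -m jog 'ROWS' [FORCE]. ROWS is JSON, a list of rows, each a list of 7 numbers: the shift along the tool's x, y, z each as a share of 1000 mm, from -1 to 1, then the turn, a rotation vector about the tool's x, y, z each as a share of pi/2 rad, from -1 to 1, then the opening, from -1 (shut) to 1 (fully open), so that 0 is half open. A call has 1 to 20 rows; each row is the pose to reach, as a shift and turn from the pose measured when the call began, along the tool's axes at that moment; what a row does not reach only later rows make up. A row lasts 1/10 s, in which the tool goes at most 50 mm and 8.59 degrees, less where a joint would pass 70% of its speed; a pose out of reach is approached as far as the arm can. A call with a number of a shift or a turn outside -1 to 1 is refused whole. A call with a gripper value outside its range is refused whole. The fingers move at their own pace and stop on an object; FORCE is the grip in N (left out, the last holds). Time passes only in rows, so rows that repeat a pose let the fingers close. It gives the time, the measured TCP pose, the force and the opening at its end, in the units of the state.
- status.get_obs(): the state, without advancing time (a new reading comes with each control period).
- camera(name): name is "side" or "top" or "wrist"; returns a dict with "image" (384x512x3 uint8, red, green, blue), "fx", "fy", "cx", "cy" (pixels), "world_from_camera" (4x4, takes a point from camera to world coordinates). Camera axes: x right, y down, z forward; pixel columns grow to the right and rows downward; lengths in m; the calibration is good to about 2 mm. A picture is of the moment at which its call begins. There is no depth.
- ctrl.hand_in(): hands the job in, once; it reports no verdict.
The state is a dict: "time_s": time; "qpos": joint angles; "joint_vel": joint speeds; "tau": joint torques, N m; "ee_pos": TCP position; "eef_rot": TCP orientation; "force": force on the tool from outside, world axes, zero at the start; "moment": the same for the moment, N m; "grip_width": finger opening in m.
Only numpy, scipy, OpenCV 4.12 (cv2) and the standard library are available. Lean on these libraries where they do the work, as an engineer would, in place of code of your own. Each camera call takes 0.05 s, during which the arm holds its last target.

## Task

The centrifuge is loaded out of balance: across the rotor from the long tube sits a short one. Take the short tube out and stand it in any free hole of the tube rack, put the one long tube from the rack into the rotor pocket this leaves empty, fully home, so that two long tubes face each other, and then close the lid all the way. Leave the long tube that is already in the rotor, the two other short tubes in the rack and the things around where they are.

Things in the scene. Friction and masses are not known exactly. Their poses are not given: they have to be found in the camera images.
- centrifuge: light grey bench centrifuge, fixed, 250 mm wide, x from -157 to +147 mm, deck 130 mm above the bench; origin on the bench under the centre of its bowl (214 mm wide, open at the top, rotor inside); its x axis points to the back (hinge side), z up
- centrifuge_lid (a joint): lid angle, rad: 0 shut flat on the deck, 1.1 to 1.22 at the start (open, leaning over the back of the bowl). Stiff friction hinge: it stays where left; pushing its free edge down takes about 1.5 N. A tube that is not home stops it from shutting.
- lid_hinge (a point): middle of the hinge axis (along the centrifuge's y), 139 mm above the bench, 128 mm behind the bowl's centre. The lid is a flat plate, grey with a clear round window, 12 mm thick (14 at the edge), 236 mm wide, reaching 250 mm from the axis; at angle q it runs from the hinge along (-cos q, 0, sin q), outer face towards (sin q, 0, cos q), in the centrifuge's axes
- lid_front (a point): middle of the lid's free edge, 250 mm from the hinge axis, in mid thickness
- rotor: aluminium angle rotor, turns about the vertical with light friction; origin on its axis, level with the pocket mouths, 72 mm above the bench. Six pockets every 60 degrees from x, mouths 68 mm from the axis; at azimuth a a pocket's axis points up along (-0.5 cos a, -0.5 sin a, 0.866), so caps lean to the middle. Bore 17.5 mm, 42 mm deep, rim 2 mm proud of the dish around it
- pocket_a (a point): bottom centre of the pocket at +x of the rotor, (89, 0, -36.4) mm in its frame, where the short tube is at the start: on the side away from the robot, within about 35 degrees; 42 mm from its mouth along the pocket axis; this point's axes are the rotor's
- pocket_b (a point): centre of the bottom of the opposite pocket (at -x of the rotor, (-89, 0, -36.4) mm), which holds the long sample tube
- short_tube: the short tube in the rotor, 76 mm long, stands 34 mm out of its pocket along the pocket axis; round-bottomed off-white plastic tube, 15 mm in diameter, ribbed grey cap 17 mm in diameter and 15 mm high; origin at the tip of its bottom, z axis towards the cap
- sample_tube: the long tube already in the rotor, 98 mm long, stands 56 mm out of its pocket; must stay there; round-bottomed off-white plastic tube, 15 mm in diameter, ribbed grey cap 17 mm in diameter and 15 mm high; origin at the tip of its bottom, z axis towards the cap
- balance_tube: the only long tube in the rack, 98 mm long, the same as the sample tube; round-bottomed off-white plastic tube, 15 mm in diameter, ribbed grey cap 17 mm in diameter and 15 mm high; origin at the tip of its bottom, z axis towards the cap
- rack_tube_1: short tube standing in the rack, 76 mm long, to be left; round-bottomed off-white plastic tube, 15 mm in diameter, ribbed grey cap 17 mm in diameter and 15 mm high; origin at the tip of its bottom, z axis towards the cap
- rack_tube_2: another short tube standing in the rack, 76 mm long, to be left; round-bottomed off-white plastic tube, 15 mm in diameter, ribbed grey cap 17 mm in diameter and 15 mm high; origin at the tip of its bottom, z axis towards the cap
- rack: bare aluminium tube rack, fixed, 94 x 156 x 46 mm; origin under its centre on the bench, z up. Six round holes of 17.5 mm in two rows of three: at x = -22 and +22 mm, y = -44, 0 and +44 mm. Top plate's upper face 46 mm above the bench, a second plate with the same holes 27 mm lower, tube bottoms rest 6 mm above the bench. Three holes are free at the start.
- amber_bottle: bystander: amber glass bottle with a metal cap, 55 mm in diameter, 109 mm high, behind the rack; origin under its centre
- small_vial: bystander: small glass vial with a white cap, 25 mm in diameter, 50 mm high, behind the rack; origin under its centre
- bottle_red_a: bystander: white plastic bottle with a screw cap, 61 x 63 x 128 mm, right of the rack; origin under its centre

How it is judged:
On the way, in this order (a step that is already met when the one before it is completed fails the run):
1. the short tube is clear of the rotor (distance between short_tube and pocket_a above 0.08 m), for 0.1 s.
2. the short tube stands in a hole of the rack (height (world z) of short_tube below 0.01 m and angle between short_tube's own z axis and vertical below 0.2 rad and x of short_tube in the frame of rack between -0.034 and 0.034 m and y of short_tube in the frame of rack between -0.056 and 0.056 m), for 0.2 s.
3. the long tube from the rack is fully home in the emptied pocket (distance between balance_tube and pocket_a below 0.005 m and angle between balance_tube's own z axis and vertical between 0.38 and 0.66 rad), for 0.2 s.
4. the lid is closed (value of joint centrifuge_lid below 0.04 rad), for 0.2 s.
At the end, for the whole second after the job is handed in: Short tube upright (0.2 rad) in a rack hole, bottom under 10 mm over the bench; rack's long tube leaning 0.38-0.66 rad, bottom within 5 mm of pocket_a's; sample tube's bottom within 6 mm of pocket_b's; lid within 0.04 rad of closed; tubes at rest (all of step 2 and all of step 3 and distance between sample_tube and pocket_b below 0.006 m and linear speed of each of short_tube, balance_tube, sample_tube below 0.02 m/s and value of joint centrifuge_lid below 0.04 rad); the robot touches nothing.
It fails at once if the long tube already in the rotor is pulled out (more than 12 mm) (distance between sample_tube and pocket_b above 0.012 m).
It fails at once if one of the other rack tubes is lifted or displaced by more than 12 mm (distance of any of rack_tube_1, rack_tube_2 from where it was at the start of the episode above 0.012 m).
It fails at once if a bystander is shoved by more than 30 mm (distance of any of amber_bottle, small_vial, bottle_red_a from where it was at the start of the episode above 0.03 m).
It also fails if it takes over 72 s, if anything falls off the work surface, if the arm or the gripper's body presses on something with over 40 N, if the wrist force passes 120 N, or if a joint passes its speed limit or range.

## Working session

There is one attempt and no reset: what is moved stays moved. The work goes in short steps, Python scripts to look and compute and a shell command to move; the robot and the scene stay as the last step left them, time stands still between calls to the robot, and variables do not carry over. Pictures are saved under pics/ and viewed, and the job is handed in when it is done.

```bash
mkdir -p pics; ls
python3 - <<'E'
from station import status, camera, ctrl
import cv2, numpy as np
print(status.get_obs())
for n in ["side","top","wrist"]:
    c=camera(n); cv2.imwrite(f"pics/{n}0.png",c["image"][:,:,::-1])
    print(n,c["fx"],c["fy"],c["cx"],c["cy"]); print(np.round(c["world_from_camera"],4).tolist())
E
```

```text
pics
{'time_s': 0.0, 'qpos': array([-1.22563494e+00,  3.00466610e-01,  1.52157398e+00, -4.25697364e-05,
        1.32067225e+00, -6.65994861e-02]), 'joint_vel': array([-0.0006442 ,  0.00013559, -0.00035457, -0.00234226, -0.00116645,
       -0.00158981]), 'tau': array([-2.74365530e-04, -5.31813276e+01, -3.52740777e+01,  7.08101084e-02,
        2.43779970e-02, -1.03268655e-04]), 'ee_pos': array([ 0.2200112 , -0.50376334,  0.17329181]), 'eef_rot': array([-3.14047220e+00, -3.34071360e-05,  4.11771415e-01]), 'force': array([-0.967141  ,  0.14517894, -0.4558755 ]), 'moment': array([ 0.00216964, -0.01817893, -0.06485263]), 'grip_width': 0.09421555105521114}
side 407.22622274609574 407.22622274609574 254.27429557096352 192.52251973496826
[[-0.2774, -0.4458, 0.8511, -0.2422], [-0.9607, 0.1239, -0.2482, 0.0723], [0.0053, -0.8865, -0.4627, 0.5529], [0.0, 0.0, 0.0, 1.0]]
top 447.9665712961402 447.9665712961402 251.33116182274514 190.36421764219418
[[-0.0177, -0.988, 0.1535, 0.3746], [-0.9997, 0.0152, -0.0169, -0.1538], [0.0143, -0.1538, -0.988, 1.2539], [0.0, 0.0, 0.0, 1.0]]
wrist 267.5872202991916 267.5872202991916 252.0676608764087 190.33838735796985
[[0.3989, -0.8868, -0.2333, 0.2875], [-0.917, -0.3863, -0.0997, -0.4746], [-0.0017, 0.2537, -0.9673, 0.3847], [0.0, 0.0, 0.0, 1.0]]
```

View pics/side0.png

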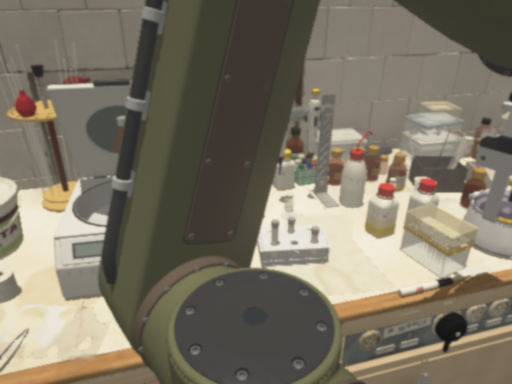

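View pics/top0.png

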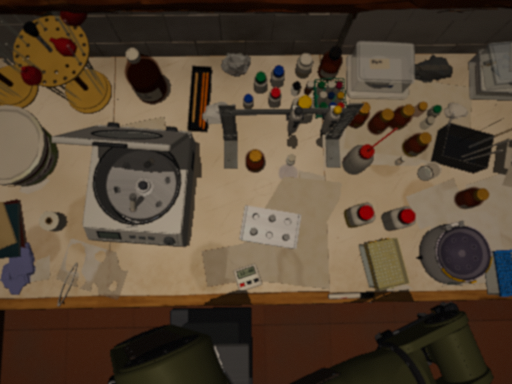

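View pics/wrist0.png

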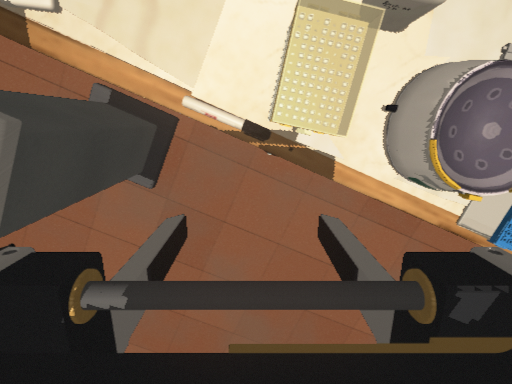

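Side shows the rack (about 293,240), partly blocked by the arm. Top shows the centrifuge (143,185) and the rack (271,226). I'll enlarge both.

Run:
```python
import cv2
t=cv2.imread("pics/top0.png"); s=cv2.imread("pics/side0.png")
a=cv2.resize(t[115:255,50:205],None,fx=5,fy=4.28,interpolation=cv2.INTER_CUBIC)
a=cv2.resize(t[115:255,50:205],(155*4,140*4),interpolation=cv2.INTER_CUBIC)
cv2.imwrite("pics/t_cent.png",cv2.convertScaleAbs(a,alpha=1.8))
a=cv2.resize(t[195:255,235:310],(75*10,600),interpolation=cv2.INTER_CUBIC)
cv2.imwrite("pics/t_rack.png",cv2.convertScaleAbs(a,alpha=1.3))
a=cv2.resize(s[180:280,250:340],(540,600),interpolation=cv2.INTER_CUBIC)
cv2.imwrite("pics/s_rack.png",a)
```

```text
(no output)
```

View pics/t_cent.png

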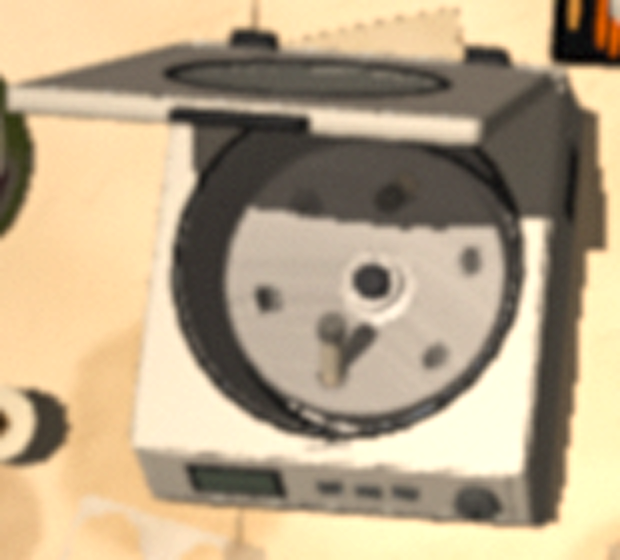

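View pics/t_rack.png

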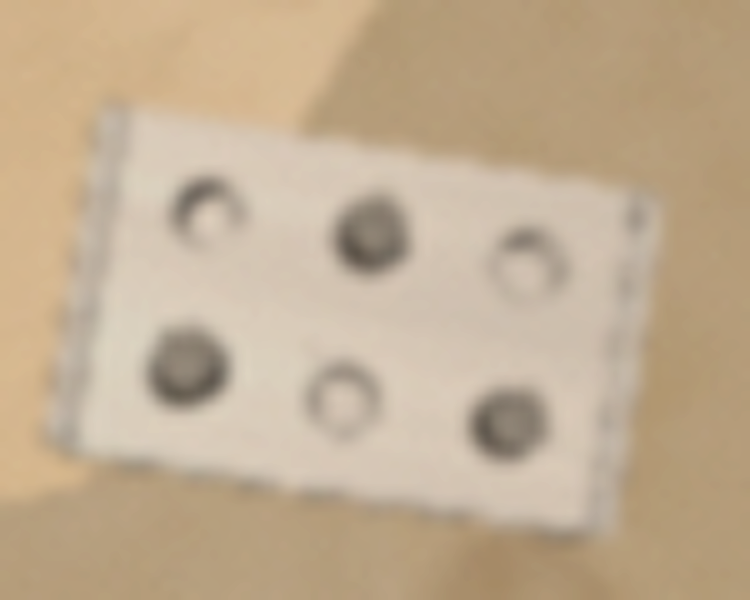

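View pics/s_rack.png

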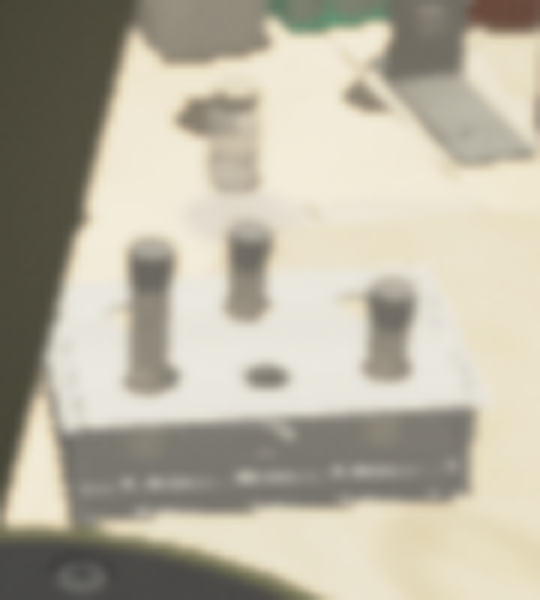

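```bash
cat > h.py <<'E'
import numpy as np, cv2
from scipy.spatial.transform import Rotation as R
K={}
K['top']=(447.9665712961402,251.33116182274514,190.36421764219418,np.array([[-0.0177,-0.988,0.1535,0.3746],[-0.9997,0.0152,-0.0169,-0.1538],[0.0143,-0.1538,-0.988,1.2539],[0,0,0,1]]))
K['side']=(407.22622274609574,254.27429557096352,192.52251973496826,np.array([[-0.2774,-0.4458,0.8511,-0.2422],[-0.9607,0.1239,-0.2482,0.0723],[0.0053,-0.8865,-0.4627,0.5529],[0,0,0,1]]))
def toz(c,u,v,z):
    f,cx,cy,T=K[c] if isinstance(c,str) else c
    d=T[:3,:3]@np.array([(u-cx)/f,(v-cy)/f,1.]); o=T[:3,3]
    return o+d*(z-o[2])/d[2]
def proj(c,p):
    f,cx,cy,T=K[c] if isinstance(c,str) else c
    q=T[:3,:3].T@(np.asarray(p)-T[:3,3]); return np.array([f*q[0]/q[2]+cx,f*q[1]/q[2]+cy])
E
python3 - <<'E'
from h import *
print('rack holes')
H={'BL':(208,213),'BR':(528,266),'FM':(344,400)}
P={}
for k,(u,v) in H.items():
    P[k]=toz('top',235+(u+.5)/10-.5,195+(v+.5)/10-.5,.046); print(k,P[k].round(4))
for k,(u,v),z in [('FL',(187,366),.104),('BM',(371,236),.082),('FR',(509,424),.082)]:
    P[k]=toz('top',235+u/10-.45,195+v/10-.45,z); print(k,P[k].round(4))
L={'BL':(22,44),'BM':(22,0),'BR':(22,-44),'FL':(-22,44),'FM':(-22,0),'FR':(-22,-44)}
a=np.array([[*l,1] for l in L.values()])/1
X=np.array([complex(*L[k])/1000 for k in L]);Y=np.array([complex(P[k][0],P[k][1]) for k in L])
r=np.vdot(X-X.mean(),Y-Y.mean());yaw=np.angle(r);c=Y.mean()-np.exp(1j*yaw)*X.mean()
print('rack',c,yaw,abs(Y-c-np.exp(1j*yaw)*X)*1000)
print('centrifuge pockets')
f=lambda u,v,z:toz('top',50+u/4-.4,115+v/4-.4,z)
for u,v in [(268,297),(470,260),(435,355),(310,200),(390,195)]: print(f(u,v,.072).round(4))
print('hub',f(372,283,.09).round(4),'samplecap',f(330,327,.12).round(4),f(333,380,.075).round(4))
for u,v in [(192,120),(540,218),(527,472),(137,447)]: print('deck',f(u,v,.13).round(4))
for u,v in [(10,100),(480,130)]: print('lid',f(u,v,.35).round(4))
E
```

```text
rack holes
BL [ 0.4923 -0.1841  0.046 ]
BR [ 0.4765 -0.2703  0.046 ]
FM [ 0.4413 -0.2197  0.046 ]
FL [ 0.4474 -0.1765  0.104 ]
BM [ 0.4821 -0.2259  0.082 ]
FR [ 0.4323 -0.2607  0.082 ]
rack (0.4619978580608431-0.2228716909203916j) -0.179048881702251 [1.03962874 1.83400351 0.77602123 1.13997528 1.21157522 1.58892927]
centrifuge pockets
[0.5678 0.1843 0.072 ]
[0.5908 0.0506 0.072 ]
[0.5272 0.073  0.072 ]
[0.6334 0.1581 0.072 ]
[0.636  0.1047 0.072 ]
hub [0.5732 0.1115 0.09  ] samplecap [0.54   0.1307 0.12  ] [0.5113 0.1392 0.075 ]
deck [0.6742 0.2196 0.13  ]
deck [ 0.6068 -0.0037  0.13  ]
deck [0.4452 0.0036 0.13  ]
deck [0.4648 0.2464 0.13  ]
lid [0.6275 0.2403 0.35  ]
lid [ 0.6082 -0.0019  0.35  ]
```

```bash
cat >> h.py <<'E'
def go(p,Rt):
    """print the row (shift/turn) to get from the current pose to p,Rt"""
    from station import status
    o=status.get_obs(); R0=R.from_euler('xyz',o['eef_rot']); p0=o['ee_pos']
    s=R0.inv().apply(np.asarray(p)-p0); t=(R0.inv()*Rt).as_rotvec()
    n=max(np.linalg.norm(s)/.05,np.degrees(np.linalg.norm(t))/8.59)
    print('row',np.round(s,4).tolist(),np.round(t/(np.pi/2),4).tolist(),'n>=%.1f'%n,'t',o['time_s'])
def down(yawdeg): return R.from_euler('xyz',[np.pi,0,np.radians(yawdeg)])
def axes(z,x):
    z=np.array(z,float);z/=np.linalg.norm(z);x=np.array(x,float);x-=z*(x@z);x/=np.linalg.norm(x)
    return R.from_matrix(np.c_[x,np.cross(z,x),z])
def st():
    from station import status
    o=status.get_obs()
    print('t %.2f'%o['time_s'],'p',o['ee_pos'].round(4),'rpy',o['eef_rot'].round(4),'q',o['qpos'].round(3),'F',o['force'].round(2),'w %.4f'%o['grip_width'])
def shot(name,fn,crop=None,scale=1,alpha=1):
    from station import camera
    c=camera(name); im=c['image'][:,:,::-1]
    np.save(f'pics/{fn}.npy',np.r_[c['fx'],c['cx'],c['cy'],np.array(c['world_from_camera']).ravel()])
    cv2.imwrite(f'pics/{fn}_raw.png',im)
    if crop: x0,y0,x1,y1=crop; im=im[y0:y1,x0:x1]
    im=cv2.convertScaleAbs(cv2.resize(im,None,fx=scale,fy=scale,interpolation=cv2.INTER_CUBIC),alpha=alpha)
    cv2.imwrite(f'pics/{fn}.png',im)
def cam(fn):
    a=np.load(f'pics/{fn}.npy'); return (a[0],a[1],a[2],a[3:].reshape(4,4))
E
python3 - <<'E'
from h import *
go([.22,-.504,.36],down(23.6)); go([.455,-.27,.26],down(80))
E
```

```text
row [-0.0001, -0.0, -0.1866] [-0.0005, -0.0, -0.0001] n>=3.7 t 0.15
row [0.3089, -0.1203, -0.0865] [-0.0005, -0.0003, -0.6267] n>=6.9 t 0.15
```

```bash
python3 -m jog '[[0,0,-0.18,0,0,0,1],[0,0,-0.18,0,0,0,1],[0,0,-0.18,0,0,0,1],[0.309,-0.12,-0.12,0,0,-0.627,0],[0.309,-0.12,-0.087,0,0,-0.627,0],[0.309,-0.12,-0.087,0,0,-0.627,0],[0.309,-0.12,-0.087,0,0,-0.627,0],[0.309,-0.12,-0.087,0,0,-0.627,0],[0.309,-0.12,-0.087,0,0,-0.627,0],[0.309,-0.12,-0.087,0,0,-0.627,0],[0.309,-0.12,-0.087,0,0,-0.627,0],[0.309,-0.12,-0.087,0,0,-0.627,0],[0.309,-0.12,-0.087,0,0,-0.627,0]]'; python3 -c "
from h import *
st(); shot('wrist','w1'); st()"
```

```text
time_s: 1.45
ee_pos: [0.4548, -0.2709, 0.2607]
eef_rot: [-3.141, -0.0, 1.395]
force: [0.5, -0.8, -0.1]
grip_width: 0.0471
t 1.45 p [ 0.4548 -0.2709  0.2607] rpy [-3.1413e+00 -5.0000e-04  1.3950e+00] q [-0.607  0.202  1.443  0.     1.497 -0.431] F [ 0.46 -0.78 -0.09] w 0.0471
t 1.50 p [ 0.4547 -0.2711  0.2608] rpy [-3.1415e+00 -5.0000e-04  1.3947e+00] q [-0.607  0.202  1.443  0.     1.497 -0.431] F [-0.01 -0.7  -0.43] w 0.0472
```

View pics/w1.png

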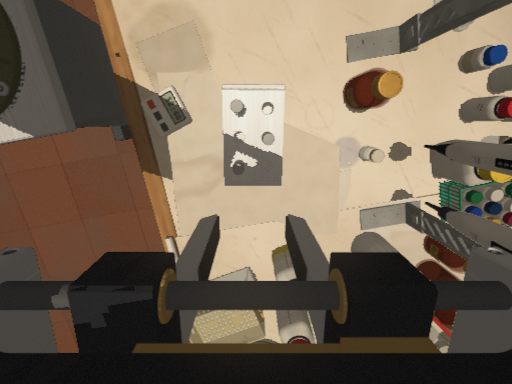

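Run:
```python
import cv2
a=cv2.imread("pics/w1_raw.png")[78:193,212:297]
cv2.imwrite("pics/w1c.png",cv2.convertScaleAbs(cv2.resize(a,None,fx=5,fy=5,interpolation=cv2.INTER_CUBIC),alpha=1.2))
```

```text
(no output)
```

View pics/w1c.png

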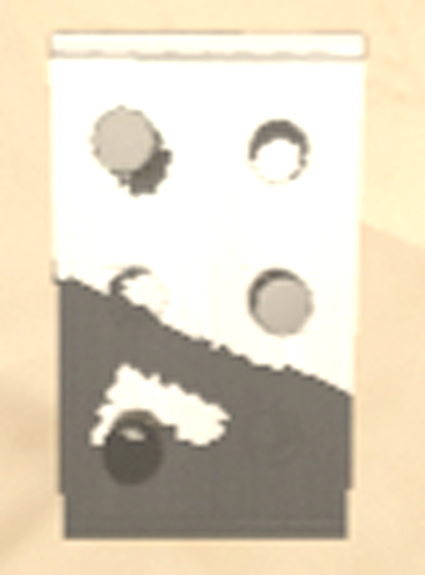

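Run:
```python
from h import *
c=cam('w1')
L={'BL':(22,44),'BM':(22,0),'BR':(22,-44),'FL':(-22,44),'FM':(-22,0),'FR':(-22,-44)}
M={'BL':(279,152,.046),'FL':(125,140,.104),'BM':(282,302,.082),'BR':(273,436,.046),'FR':(133,447,.082)}
P={k:toz(c,212+u/5-.4,78+v/5-.4,z) for k,(u,v,z) in M.items()}
X=np.array([complex(*L[k])/1000 for k in M]);Y=np.array([complex(*P[k][:2]) for k in M])
r=np.vdot(X-X.mean(),Y-Y.mean());yaw=np.angle(r);s=abs(r)/np.vdot(X-X.mean(),X-X.mean()).real
o=Y.mean()-np.exp(1j*yaw)*X.mean()
print('rack',o,np.degrees(yaw),'scale',s,abs(Y-o-np.exp(1j*yaw)*X)*1000)
for k in L:
    h=o+np.exp(1j*yaw)*complex(*L[k])/1000; print(k,h)
```

```text
rack (0.4643412746057061-0.22296809980362658j) -10.73374411219098 scale 0.9812453184619715 [1.04423632 0.90807436 0.4962667  0.28085093 2.00893428]
BL (0.49415113944508365-0.18383535190294825j)
BM (0.48595634673385296-0.22706549615924193j)
BR (0.47776155402262227-0.2702956404155356j)
FL (0.45092099518879-0.17564055919171756j)
FM (0.4427262024775593-0.21887070344801124j)
FR (0.4345314097663286-0.2621008477043049j)
```

```bash
cat >> h.py <<'E'
C=np.array([.580,.1165]); AZ=np.radians(-20.5)
def pocket(az=None,C=C):
    az=AZ if az is None else az
    r=np.array([np.cos(az),np.sin(az),0]); ax=np.r_[-.5*r[:2],.866]
    mouth=np.r_[C,.072]+.068*r
    return mouth,ax,r
E
python3 - <<'E'
from h import *
m,ax,r=pocket(); Rt=axes(-ax,-r)
print(m,Rt.as_euler('xyz'))
go(m+ax*.158-r*.08+[0,0,.08],Rt); go(m+ax*.158,Rt)
E
```

```text
[0.64369371 0.0926859  0.072     ] [3.14159265 0.52361148 2.78380016]
row [0.42, -0.034, -0.0278] [-0.231, -0.2778, -0.8627] n>=9.8 t 1.5
row [0.4055, 0.0447, 0.0522] [-0.231, -0.2778, -0.8627] n>=9.8 t 1.5
```

```bash
python3 -m jog '[[0.1,-0.02,-0.08,-0.03,-0.03,-0.1,0],[0.42,-0.034,-0.028,-0.231,-0.278,-0.863,0],[0.42,-0.034,-0.028,-0.231,-0.278,-0.863,0],[0.42,-0.034,-0.028,-0.231,-0.278,-0.863,0],[0.42,-0.034,-0.028,-0.231,-0.278,-0.863,0],[0.42,-0.034,-0.028,-0.231,-0.278,-0.863,0],[0.42,-0.034,-0.028,-0.231,-0.278,-0.863,0],[0.42,-0.034,-0.028,-0.231,-0.278,-0.863,0],[0.42,-0.034,-0.028,-0.231,-0.278,-0.863,0],[0.42,-0.034,-0.028,-0.231,-0.278,-0.863,0],[0.42,-0.034,-0.028,-0.231,-0.278,-0.863,0],[0.42,-0.034,-0.028,-0.231,-0.278,-0.863,0],[0.42,-0.034,-0.028,-0.231,-0.278,-0.863,0]]'; python3 -c "
from h import *
st(); shot('wrist','w2'); shot('side','s2');st()"
```

```text
time_s: 2.8
ee_pos: [0.4952, 0.1473, 0.2894]
eef_rot: [3.14, 0.524, 2.779]
force: [0.6, -1.3, -0.6]
grip_width: 0.0473
t 2.80 p [0.4952 0.1473 0.2894] rpy [3.1405 0.5235 2.779 ] q [ 0.426 -0.082  1.769 -0.408  1.102 -0.662] F [ 0.59 -1.29 -0.58] w 0.0473
t 2.90 p [0.4951 0.1475 0.2892] rpy [3.1411 0.5236 2.7808] q [ 0.426 -0.082  1.77  -0.408  1.102 -0.663] F [ 0.28 -0.18  0.43] w 0.0467
```

View pics/w2.png

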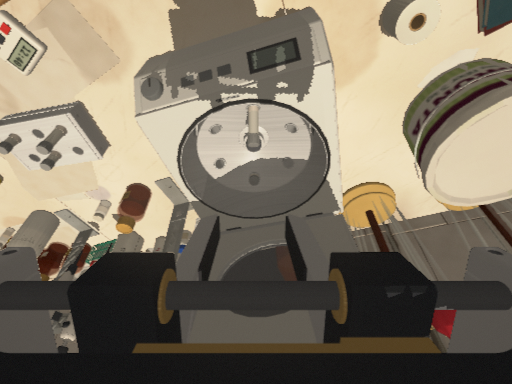

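View pics/s2.png

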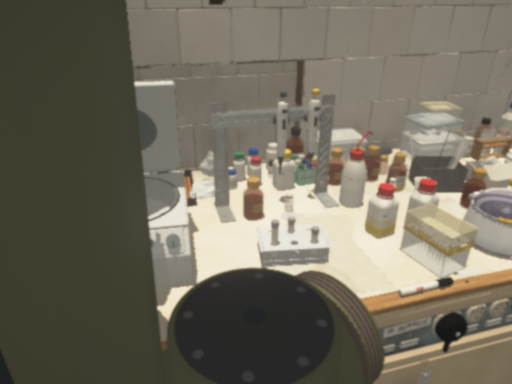

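Run:
```python
import cv2
a=cv2.imread("pics/w2_raw.png")[92:222,172:337]
cv2.imwrite("pics/w2c.png",cv2.convertScaleAbs(cv2.resize(a,None,fx=4.5,fy=4.5,interpolation=cv2.INTER_CUBIC),alpha=1.5))
```

```text
(no output)
```

View pics/w2c.png

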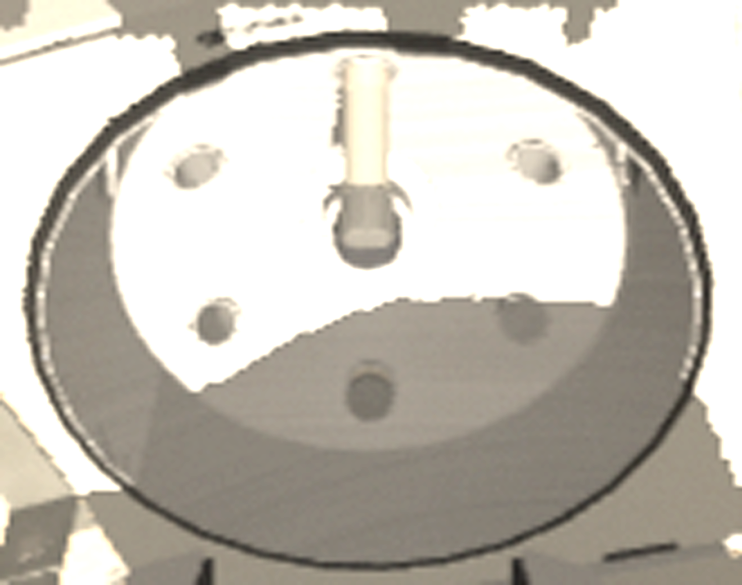

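Run:
```python
from h import *
from scipy.optimize import least_squares
c=cam('w2')
obs=[(60,198,166),(-60,538,162),(120,0,0)]
px=lambda u,v:np.array([172+u/4.5-.4,92+v/4.5-.4])
# image: robot side up, +y to the right? check
for u,v in [(198,166),(538,162),(215,322),(523,320),(365,60)]: print(toz(c,*px(u,v),.072).round(4))
print('cap',toz(c,*px(370,392),.1014).round(4))
def res(x):
    out=[]
    for k,u,v in [(-120,198,166),(120,538,162),(-60,215,322),(60,523,320),(180,366,60)]:
        m,ax,r=pocket(x[2]+np.radians(k),x[:2]); out+=list(proj(c,m)-px(u,v))
    m,ax,r=pocket(x[2],x[:2]); out+=list(proj(c,m+ax*.034)-px(370,395))
    return out
s=least_squares(res,[.58,.1165,-.36]); print(s.x,np.degrees(s.x[2]),np.round(s.fun,2))
```

```text
[0.5267 0.0747 0.072 ]
[0.5671 0.185  0.072 ]
[0.5911 0.0501 0.072 ]
[0.6326 0.1615 0.072 ]
[0.5106 0.1425 0.072 ]
cap [0.6216 0.1024 0.1014]
[ 0.57761506  0.11844222 -0.35215454] -20.176968632668867 [-0.25 -0.72  0.11 -0.66  0.2  -1.02 -0.16 -1.26  0.15  2.05 -0.06  1.18]
```

```bash
sed -i 's/^C=np.array.*/C=np.array([.5795,.1175]); AZ=np.radians(-20.3)/' h.py
python3 - <<'E'
from h import *
m,ax,r=pocket(); Rt=axes(-ax,-r)
c=cam('w2'); p=proj(c,m+ax*.034); print((p-[172,92]+.4)*4.5)
go(m+ax*.078,Rt)
E
```

```text
[368.87132358 404.41264541]
row [-0.0278, 0.0018, 0.1889] [-0.0018, -0.0, -0.0036] n>=3.8 t 2.9
```

```bash
python3 -m jog '[[-0.028,0.002,0.04,0,0,-0.004,0],[-0.028,0.002,0.08,0,0,-0.004,0],[-0.028,0.002,0.12,0,0,-0.004,0],[-0.028,0.002,0.16,0,0,-0.004,0],[-0.028,0.002,0.189,0,0,-0.004,0],[-0.028,0.002,0.189,0,0,-0.004,0],[-0.028,0.002,0.189,0,0,-0.004,0]]'; python3 -c "
from h import *
st(); shot('wrist','w3',alpha=1.5);st()"
```

```text
time_s: 3.6
ee_pos: [0.607, 0.1073, 0.1402]
eef_rot: [-3.138, 0.523, 2.787]
force: [-0.8, -0.6, 1.1]
grip_width: 0.0471
t 3.60 p [0.607  0.1073 0.1402] rpy [-3.1385  0.5233  2.7865] q [ 0.258  0.251  1.766 -0.447  0.736 -0.682] F [-0.79 -0.55  1.12] w 0.0471
t 3.65 p [0.6072 0.1077 0.1411] rpy [-3.1396  0.5247  2.7866] q [ 0.258  0.25   1.766 -0.447  0.736 -0.682] F [ 0.27  0.21 -0.26] w 0.0471
```

View pics/w3.png

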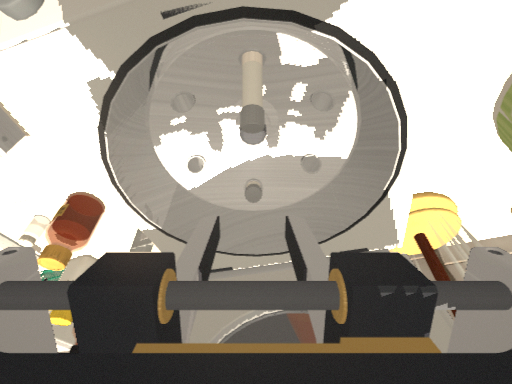

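Run:
```python
from h import *
import cv2
c=cam('w3'); p=np.array([.6071,.1075,.1405]);Rt=R.from_euler('xyz',[-3.1396,.5247,2.7866]);z=Rt.apply([0,0,1])
for d in [0,.03,.044,.06]: print(d,proj(c,p+z*d).round(1))
m,ax,r=pocket(); print('cap pred',proj(c,m+ax*.034),'mouth',proj(c,m))
a=cv2.imread("pics/w3_raw.png")[85:265,160:350]
cv2.imwrite("pics/w3c.png",cv2.convertScaleAbs(cv2.resize(a,None,fx=3.3,fy=3.3,interpolation=cv2.INTER_CUBIC),alpha=2))
```

```text
0 [252.8 211.5]
0.03 [252.7 201. ]
0.044 [252.7 196.9]
0.06 [252.7 192.7]
cap pred [252.60533468 195.94334204] mouth [252.65383045 187.59861564]
```

View pics/w3c.png

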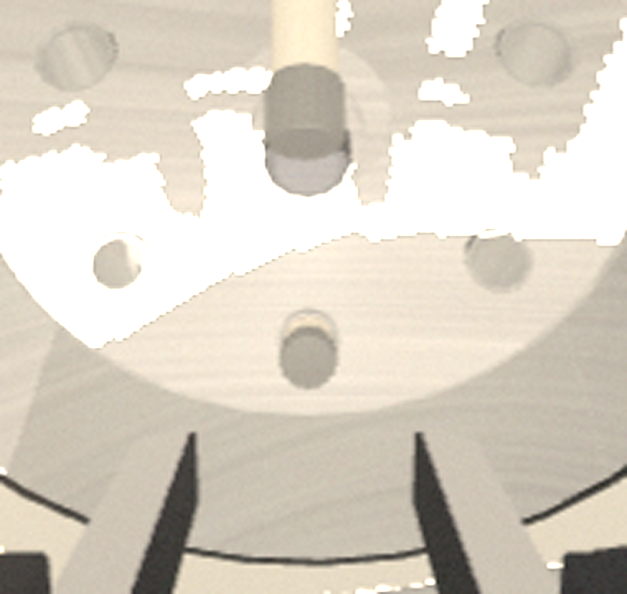

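```bash
python3 -m jog '[[0.001,0.0005,0.03,0,0,0,0],[0.001,0.0005,0.05,0,0,0,0],[0.001,0.0005,0.068,0,0,0,0],[0.001,0.0005,0.068,0,0,0,0],[0.001,0.0005,0.068,0,0,0,0]]' 15; python3 -c "
from h import *
st(); shot('wrist','w4',(130,100,380,300),3,1.5);st()"
```

```text
time_s: 4.15
ee_pos: [0.6386, 0.0969, 0.0836]
eef_rot: [-3.141, 0.526, 2.786]
force: [-0.1, 0.3, 0.7]
grip_width: 0.0469
t 4.15 p [0.6386 0.0969 0.0836] rpy [-3.1407  0.5262  2.7862] q [ 0.223  0.382  1.742 -0.491  0.624 -0.647] F [-0.12  0.31  0.7 ] w 0.0469
t 4.20 p [0.6387 0.097  0.0839] rpy [-3.141   0.5267  2.7862] q [ 0.223  0.381  1.742 -0.491  0.623 -0.647] F [0.05 0.58 0.86] w 0.0471
```

View pics/w4.png

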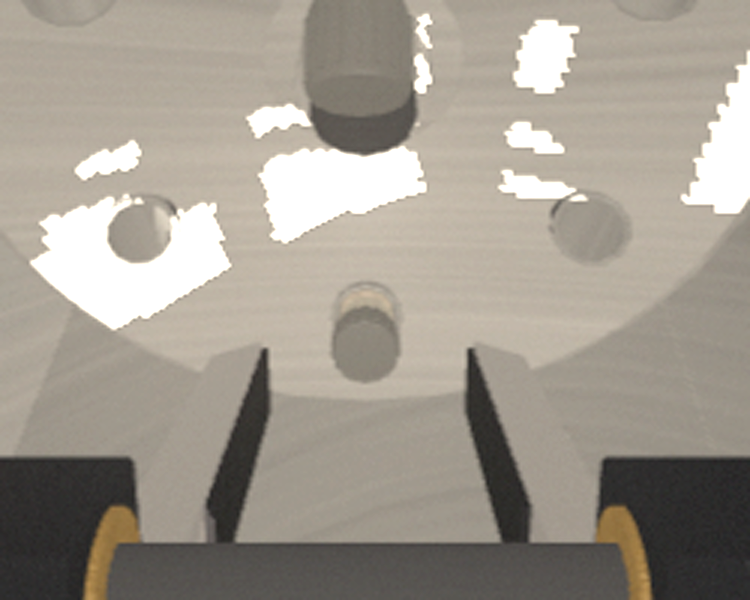

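Run:
```python
from h import *
c=cam('w4'); p=np.array([.6387,.097,.0839]);Rt=R.from_euler('xyz',[-3.141,.5267,2.7862]);z=Rt.apply([0,0,1]);x=Rt.apply([1,0,0])
for d in [0,-.02]: print(d,proj(c,p+z*d).round(1),proj(c,p+z*d+x*.0085).round(1),proj(c,p+z*d-x*.0085).round(1))
m,ax,r=pocket(); print('cap pred',proj(c,m+ax*.034),'mouth',proj(c,m)); print((p-m)@ax,(p-m)@x)
```

```text
0 [252.6 211.5] [252.6 201.7] [252.6 221.1]
-0.02 [252.6 220.2] [252.6 209.6] [252.7 230.5]
cap pred [250.86838057 219.11243846] mouth [251.09381888 205.16057164]
0.012987797106861937 -0.0013429902980807628
```

```bash
python3 -c "
from h import *
shot('top','t4',(60,80,260,230),4,1.5)
shot('side','s4')
p=np.array([.6387,.097,.0839]); print(proj('top',p),proj('side',p))"
```

```text
[149.08399593 161.36824456] [139.57016401 203.59696388]
```

View pics/t4.png

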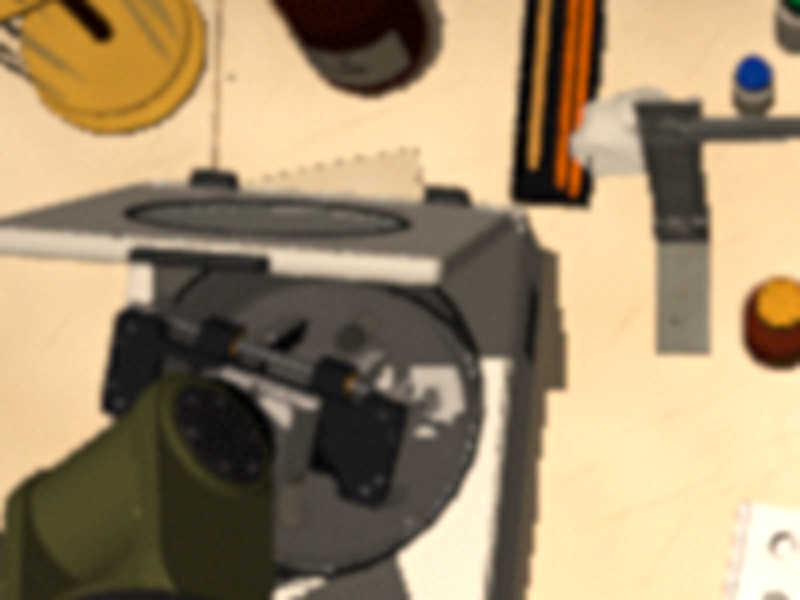

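View pics/s4.png

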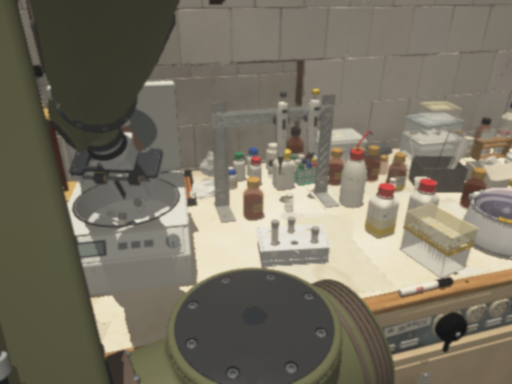

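```bash
python3 -m jog '[[0,0,0,0,0,0,-0.6],[0,0,0,0,0,0,-0.7],[0,0,0,0,0,0,-0.7],[0,0,0,0,0,0,-0.7],[0,0,0,0,0,0,-0.7],[0,0,0,0,0,0,-0.7]]' 8; python3 -c "
from h import *
st(); shot('wrist','w5',(130,100,380,300),3,1.5);st()"
```

```text
time_s: 4.9
ee_pos: [0.6387, 0.0969, 0.0835]
eef_rot: [-3.141, 0.527, 2.786]
force: [-0.2, 0.2, 0.2]
grip_width: 0.014
t 4.90 p [0.6387 0.0969 0.0835] rpy [-3.1409  0.5265  2.7864] q [ 0.223  0.382  1.743 -0.491  0.623 -0.647] F [-0.19  0.21  0.16] w 0.0140
t 4.95 p [0.6387 0.0969 0.0835] rpy [-3.1409  0.5265  2.7863] q [ 0.223  0.382  1.743 -0.491  0.623 -0.647] F [ 0.42 -0.32  0.03] w 0.0142
```

View pics/w5.png

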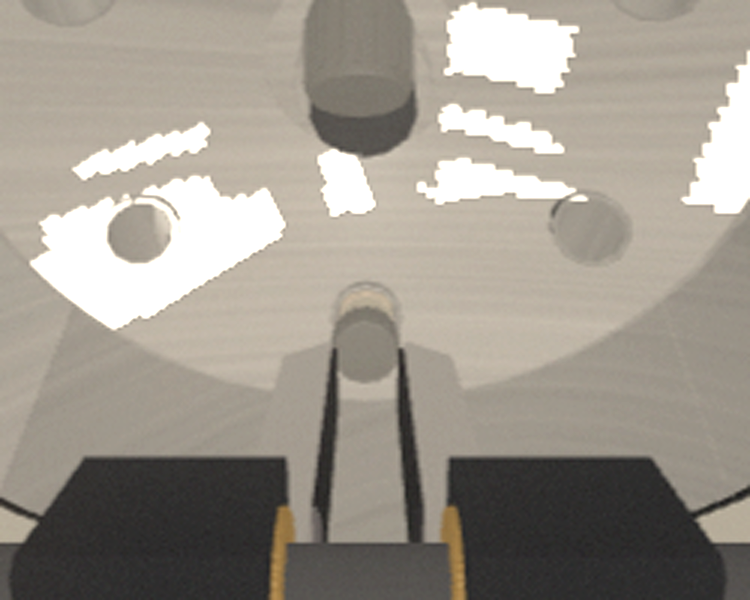

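```bash
python3 -m jog '[[0.0035,0,-0.01,0,0,0,-0.1],[0.0035,0,-0.01,0,0,0,-0.1],[0.0035,0,0.0,0,0,0,-0.1],[0.0035,0,0.018,0,0,0,-0.1],[0.0035,0,0.018,0,0,0,-0.1],[0.0035,0,0.018,0,0,0,-0.1]]' 8; python3 -c "
from h import *
st(); shot('wrist','w6',(130,100,380,300),3,1.5);st()"
```

```text
time_s: 5.55
ee_pos: [0.6441, 0.0946, 0.0657]
eef_rot: [-3.14, 0.526, 2.786]
force: [0.4, 0.1, 0.6]
grip_width: 0.0424
t 5.55 p [0.6441 0.0946 0.0657] rpy [-3.1403  0.5256  2.7863] q [ 0.216  0.418  1.74  -0.51   0.592 -0.628] F [0.42 0.11 0.57] w 0.0424
t 5.60 p [0.6443 0.0948 0.0662] rpy [-3.1408  0.5264  2.7863] q [ 0.216  0.417  1.74  -0.51   0.592 -0.628] F [-0.06  0.14  0.45] w 0.0420
```

View pics/w6.png

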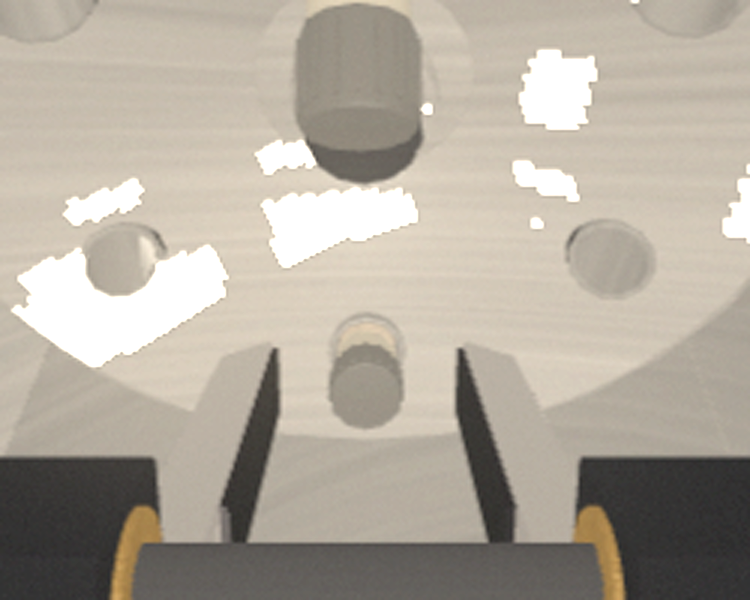

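```bash
python3 -m jog '[[-0.003,0,0.01,0,0,0,-0.1],[-0.003,0,0.018,0,0,0,-0.1],[-0.003,0,0.025,0,0,0,-0.1],[-0.003,0,0.025,0,0,0,-0.1],[-0.003,0,0.025,0,0,0,-0.1]]' 8; python3 -c "
from h import *
st(); shot('wrist','w7',(130,100,380,300),3,1.5);st()"
```

```text
time_s: 6.1
ee_pos: [0.6584, 0.0894, 0.0458]
eef_rot: [-3.14, 0.526, 2.786]
force: [0.2, 0.1, 0.9]
grip_width: 0.0423
t 6.10 p [0.6584 0.0894 0.0458] rpy [-3.1404  0.5259  2.7863] q [ 0.201  0.471  1.715 -0.524  0.56  -0.622] F [0.2  0.11 0.95] w 0.0423
t 6.15 p [0.6584 0.0895 0.0461] rpy [-3.1408  0.5263  2.7862] q [ 0.201  0.471  1.715 -0.524  0.56  -0.622] F [ 0.18 -0.08 -0.47] w 0.0423
```

View pics/w7.png

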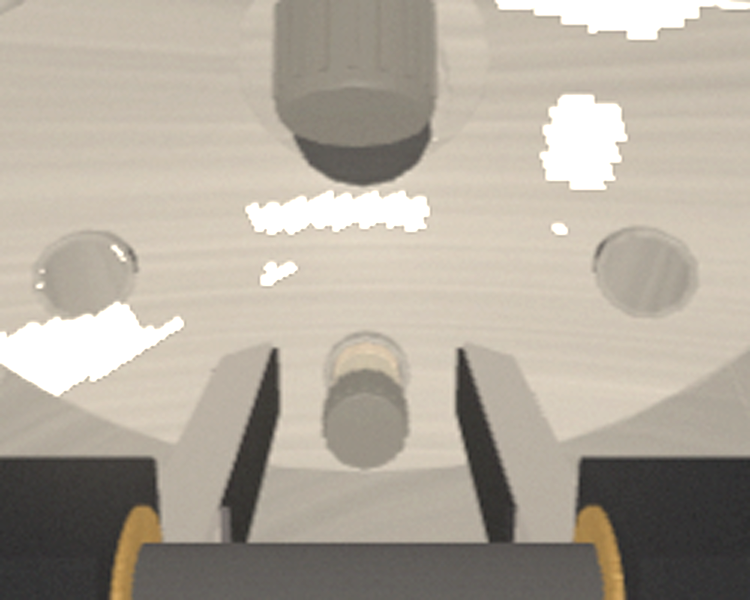

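```bash
python3 -m jog '[[0,0,0,0,0,0,-0.5],[0,0,0,0,0,0,-0.8],[0,0,0,0,0,0,-1],[0,0,0,0,0,0,-1],[0,0,0,0,0,0,-1],[0,0,0,0,0,0,-1]]' 20; python3 -c "
from h import *
st(); shot('wrist','w8',(130,100,380,300),3,1.5);st()"
```

```text
time_s: 6.75
ee_pos: [0.6585, 0.0895, 0.0462]
eef_rot: [-3.141, 0.526, 2.786]
force: [-0.7, 0.6, 1.2]
grip_width: 0.0165
t 6.75 p [0.6585 0.0895 0.0462] rpy [-3.1408  0.5264  2.7863] q [ 0.201  0.471  1.715 -0.524  0.56  -0.622] F [-0.66  0.59  1.16] w 0.0165
t 6.80 p [0.6585 0.0895 0.0462] rpy [-3.1408  0.5264  2.7863] q [ 0.201  0.471  1.715 -0.524  0.56  -0.622] F [-0.6   0.17  1.25] w 0.0164
```

View pics/w8.png

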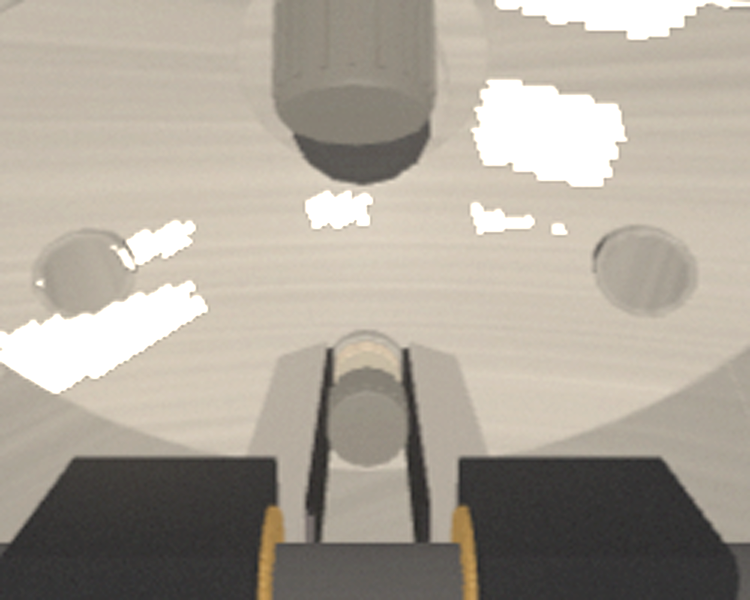

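```bash
python3 - <<'E'
from h import *
p=np.array([.6585,.0895,.0462]);m,ax,r=pocket();Rt=R.from_euler('xyz',[-3.1408,.5264,2.7863])
print('tool frame offset of mouth from ee',Rt.inv().apply(m-p))
E
python3 -m jog '[[0,0,-0.01,0,0,0,-1],[0,0,-0.025,0,0,0,-1],[0,0,-0.04,0,0,0,-1],[0,0,-0.055,0,0,0,-1],[0,0,-0.055,0,0,0,-1]]'; python3 -c "
from h import *
st(); shot('wrist','w9',(130,100,380,300),3,1.5);st()"
```

```text
tool frame offset of mouth from ee [ 0.00070391 -0.00118666 -0.03024775]
time_s: 7.3
ee_pos: [0.6327, 0.0998, 0.0961]
eef_rot: [3.14, 0.529, 2.786]
force: [-0.4, 0.1, -0.9]
grip_width: 0.0165
t 7.30 p [0.6327 0.0998 0.0961] rpy [3.1404 0.5288 2.7859] q [ 0.231  0.353  1.75  -0.483  0.643 -0.653] F [-0.4   0.11 -0.9 ] w 0.0165
t 7.35 p [0.6327 0.0995 0.0949] rpy [3.1412 0.5279 2.7861] q [ 0.23   0.355  1.75  -0.483  0.642 -0.653] F [ 0.71 -0.17  0.4 ] w 0.0165
```

View pics/w9.png

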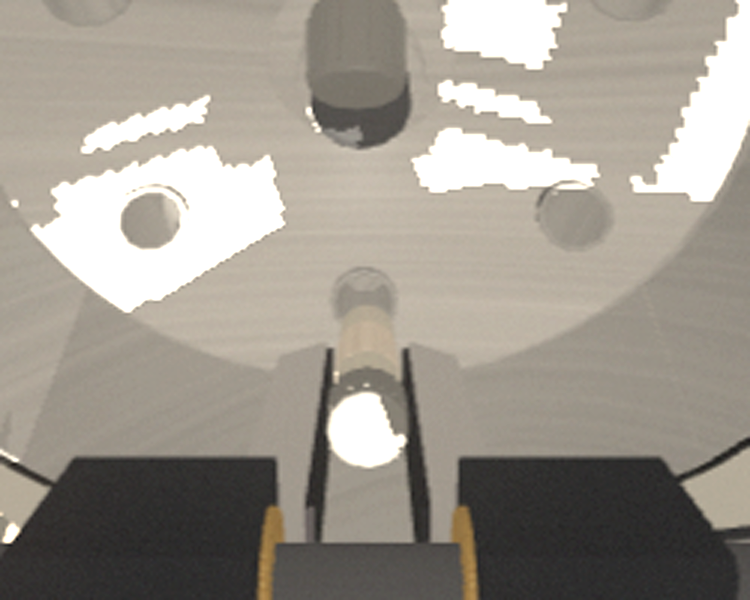

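```bash
python3 -m jog '[[0,0,-0.04,0,0,0,-1],[0,0,-0.08,0,0,0,-1],[0,0,-0.12,0,0,0,-1],[0.04,0,-0.15,0,0,0,-1],[0.07,0,-0.16,0,0,0,-1],[0.07,0,-0.16,0,0,0,-1]]'
python3 - <<'E'
from h import *
st(); go([.477,-.27,.22],down(124)); go([.477,-.27,.17],down(124))
E
```

```text
time_s: 7.95
ee_pos: [0.4982, 0.1494, 0.1972]
eef_rot: [-3.142, 0.527, 2.788]
force: [0.2, -0.2, -1.0]
grip_width: 0.0163
t 7.95 p [0.4982 0.1494 0.1972] rpy [-3.1416  0.5272  2.7882] q [ 0.427 -0.003  1.912 -0.47   0.897 -0.556] F [ 0.22 -0.2  -0.96] w 0.0163
row [-0.1197, -0.4009, 0.0434] [0.1047, 0.3246, 0.3879] n>=8.4 t 7.95
row [-0.0946, -0.4009, 0.0866] [0.1047, 0.3246, 0.3879] n>=8.4 t 7.95
```

```bash
python3 -m jog '[[0.02,-0.03,-0.035,0,0,0,-1],[-0.1,-0.4,0.01,0.105,0.325,0.388,-1],[-0.1,-0.4,0.01,0.105,0.325,0.388,-1],[-0.12,-0.401,0.043,0.105,0.325,0.388,-1],[-0.12,-0.401,0.043,0.105,0.325,0.388,-1],[-0.12,-0.401,0.043,0.105,0.325,0.388,-1],[-0.12,-0.401,0.043,0.105,0.325,0.388,-1],[-0.12,-0.401,0.043,0.105,0.325,0.388,-1],[-0.12,-0.401,0.043,0.105,0.325,0.388,-1],[-0.12,-0.401,0.043,0.105,0.325,0.388,-1],[-0.12,-0.401,0.043,0.105,0.325,0.388,-1],[-0.12,-0.401,0.043,0.105,0.325,0.388,-1],[-0.12,-0.401,0.043,0.105,0.325,0.388,-1]]'; python3 -c "
from h import *
st(); go([.477,-.27,.22],down(124)); shot('wrist','w10',(130,100,380,300),3,1);shot('side','s10',(220,120,380,280),3.7);st()"
```

```text
time_s: 9.25
ee_pos: [0.4773, -0.2689, 0.2206]
eef_rot: [-3.141, -0.0, 2.165]
force: [-0.1, 0.1, 0.1]
grip_width: 0.0162
t 9.25 p [ 0.4773 -0.2689  0.2206] rpy [-3.1412e+00 -4.0000e-04  2.1654e+00] q [-0.58   0.264  1.459 -0.     1.42  -1.175] F [-0.08  0.13  0.07] w 0.0162
row [-0.0007, -0.0008, 0.0006] [-0.0003, -0.0003, 0.0008] n>=0.0 t 9.25
t 9.35 p [ 0.4773 -0.2691  0.2208] rpy [-3.1413e+00  1.0000e-04  2.1655e+00] q [-0.58   0.263  1.458 -0.     1.42  -1.175] F [-0.01  0.21  0.2 ] w 0.0164
```

View pics/w10.png

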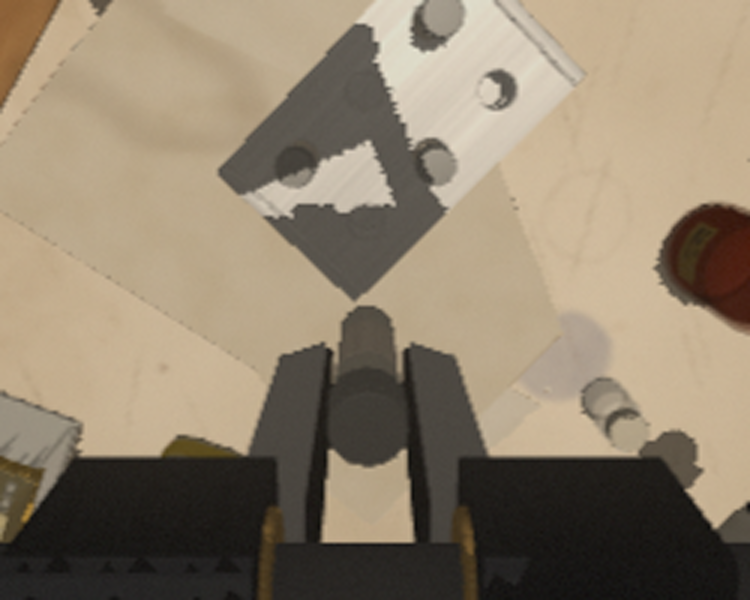

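View pics/s10.png

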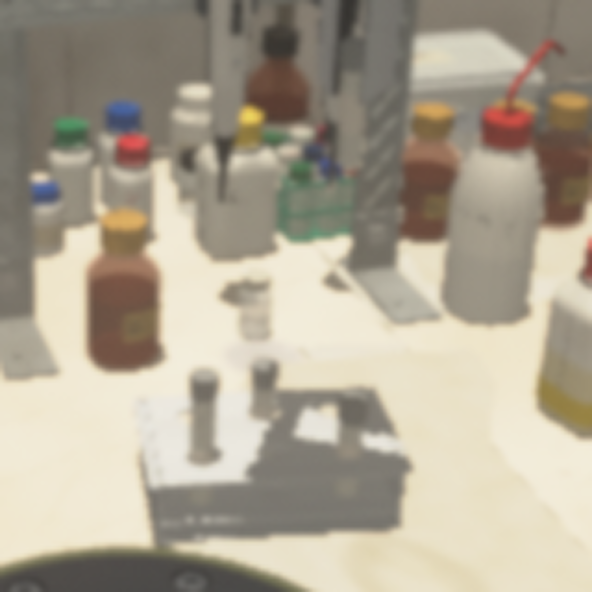

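Run:
```python
from h import *
p=np.array([.4773,-.2691,.2208])
for d in [-.012,0,.03,.064]: print(d,proj('side',p+[0,0,d]).round(1),proj('top',p+[0,0,d]).round(1))
c=cam('w10')
for k,h in dict(BR=(.4778,-.2703)).items(): print(k,(proj(c,[*h,.046])-[130,100])*3)
for d in [.0,.03,.064,-.012]: print(d,(proj(c,p+[0,0,d])-[130,100])*3)
a=cv2.imread('pics/s10_raw.png')[60:260,230:390]; cv2.imwrite('pics/s10b.png',cv2.resize(a,None,fx=3,fy=3,interpolation=cv2.INTER_CUBIC))
```

```text
-0.012 [314.5 164.9] [293.3 214.9]
0 [314.9 159.7] [293.9 214.4]
0.03 [316.  146.2] [295.3 213. ]
0.064 [317.2 130.3] [297.1 211.4]
BR [365.82292481 219.38736861]
0.0 [366.56611264 335.12356085]
0.03 [366.64204058 376.16937677]
0.064 [366.76117465 440.57195324]
-0.012 [366.54100222 321.54914462]
```

View pics/s10b.png

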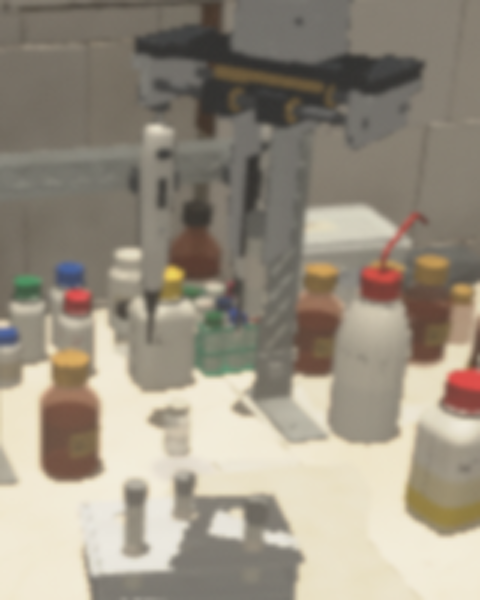

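```bash
python3 - <<'E'
from h import *
c=cam('w10')
for k,h in dict(BL=(.49415,-.18384,.046,495,91),BM=(.48596,-.22707,.082,437,162),FR=(.43453,-.2621,.082,297,167),FL=(.4509,-.17564,.104,443,15)).items(): print(k,(proj(c,h[:3])-[129.5,99.5])*3,h[3:],(toz(c,h[3]/3+129.6,h[4]/3+99.6,h[2])-h[:3])*1000)
E
python3 - <<'E'
import cv2
a=cv2.imread('pics/w10_raw.png')[140:250,190:320]
cv2.imwrite('pics/w10c.png',cv2.convertScaleAbs(cv2.resize(a,None,fx=6,fy=5.4545454545,interpolation=cv2.INTER_CUBIC),alpha=2.2))
E
```

```text
BL [499.24784822  89.71060293] (495, 91) [-1.10442665e+00 -1.62216626e+00 -1.38777878e-14]
BM [438.3106129  166.02412404] (437, 162) [-1.29921057e+00  1.07607596e+00  1.38777878e-14]
FR [295.45384006 166.70597954] (297, 167) [8.06638507e-01 2.31907542e-01 1.38777878e-14]
FL [445.86627449  13.07913704] (443, 15) [-3.51219198e-01 -1.23147890e+00 -1.38777878e-14]
```

View pics/w10c.png

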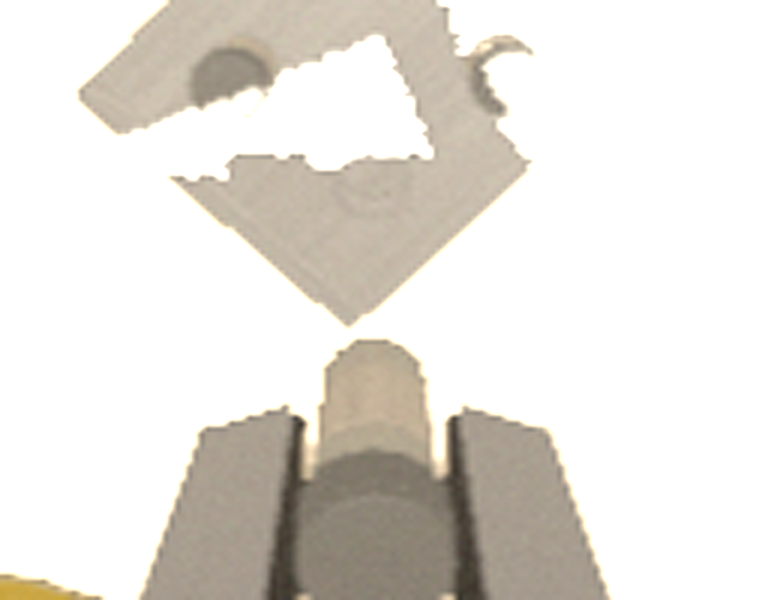

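Run:
```python
from h import *
c=cam('w10'); h=toz(c,251.6,173.1,.046); print(h)
go([h[0],h[1],.13],down(124)); go([.4775,-.2697,.11],down(124))
```

```text
[ 0.47736116 -0.27054348  0.046     ]
row [-0.0012, -0.0007, 0.0908] [-0.0002, 0.0001, 0.0008] n>=1.8 t 9.35
row [-0.0006, -0.0001, 0.1108] [-0.0002, 0.0001, 0.0008] n>=2.2 t 9.35
```

```bash
python3 -m jog '[[-0.001,-0.0005,0.05,0,0,0,-1],[-0.001,-0.0005,0.1,0,0,0,-1],[-0.001,-0.0005,0.14,0,0,0,-1],[-0.001,-0.0005,0.14,0,0,0,-1],[-0.001,-0.0005,0.14,0,0,0,-1]]'; python3 -c "
from h import *
st(); shot('wrist','w11',(190,140,320,250),5.5,2);shot('side','s11',(250,140,350,280),4.2,1.2);st()
p=np.array([.4775,-.2700,.0805])
print((proj('side',p-[0,0,.012])-[250,140])*4.2,(proj('side',[.4775,-.27,.046])-[250,140])*4.2)"
```

```text
time_s: 9.85
ee_pos: [0.478, -0.27, 0.0822]
eef_rot: [-3.142, 0.001, 2.166]
force: [0.0, -0.0, 0.6]
grip_width: 0.0165
t 9.85 p [ 0.478  -0.27    0.0822] rpy [-3.1416e+00  6.0000e-04  2.1662e+00] q [-0.581  0.39   1.625 -0.     1.126 -1.176] F [ 0.03 -0.01  0.6 ] w 0.0165
t 9.95 p [ 0.4787 -0.2707  0.0835] rpy [3.1404 0.0037 2.166 ] q [-0.581  0.388  1.624 -0.     1.126 -1.176] F [0.07 0.74 0.47] w 0.0163
[252.96139479 343.38755651] [250.11753818 378.6186295 ]
```

View pics/w11.png

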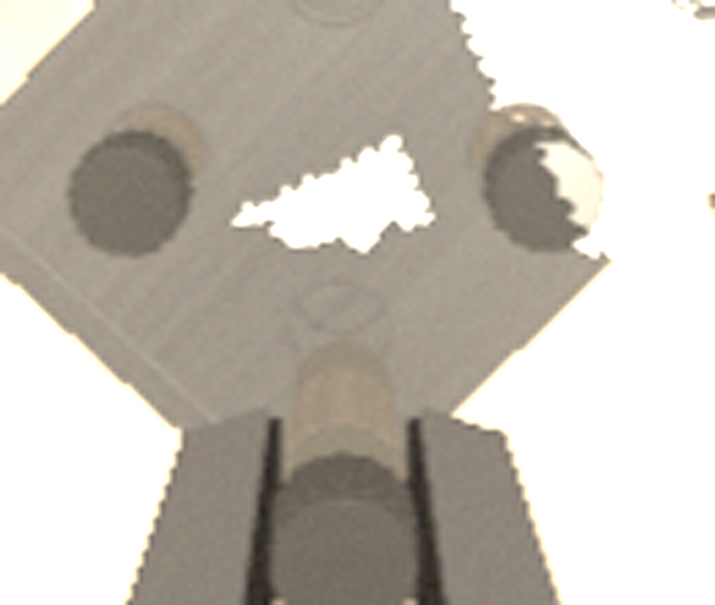

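View pics/s11.png

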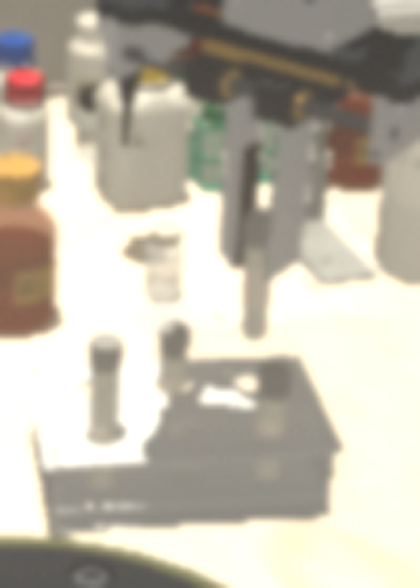

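Run:
```python
from h import *
c=cam('w11'); h=toz(c,190+341/5.5-.4,140+307/5.5-.4,.046); p=np.array([.478,-.27,.082]);Rt=R.from_euler('xyz',[-3.1416,.0006,2.1662])
print(h,Rt.inv().apply(h-p))
# tube bottom sphere outline prediction: centre at bottom+7.5mm
for off in (.008,.012):
  for dx in (-.002,0,.002):
    q=p+[0,0,-off+.0075]+Rt.apply([dx,0,0]); pc=proj(c,q); print(off,dx,(pc-[190,140])*5.5, 'rad', .0075*c[0]/ (c[3][:3,:3].T@(q-c[3][:3,3]))[2]*5.5)
```

```text
[ 0.47545703 -0.26733885  0.046     ] [ 0.00365104 -0.00061316  0.03599781]
0.008 -0.002 [342.61582685 403.82754388] rad 49.206808100015664
0.008 0 [342.60041407 391.39388321] rad 49.318341459801424
0.008 0.002 [342.58493126 378.90372962] rad 49.43038157672055
0.012 -0.002 [342.58136289 395.11627471] rad 48.37257696239009
0.012 0 [342.5661352  382.87446899] rad 48.48035646023869
0.012 0.002 [342.5508395  370.57798923] rad 48.58861732010543
```

Run:
```python
import cv2,numpy as np
a=cv2.imread('pics/w11_raw.png')[180:220,225:280].astype(float)
a=np.clip((a-40)*5,0,255).astype('uint8'); print(a.mean())
cv2.imwrite('pics/w11c.png',cv2.resize(a,None,fx=12,fy=12,interpolation=cv2.INTER_CUBIC))
```

```text
180.9
```

View pics/w11c.png

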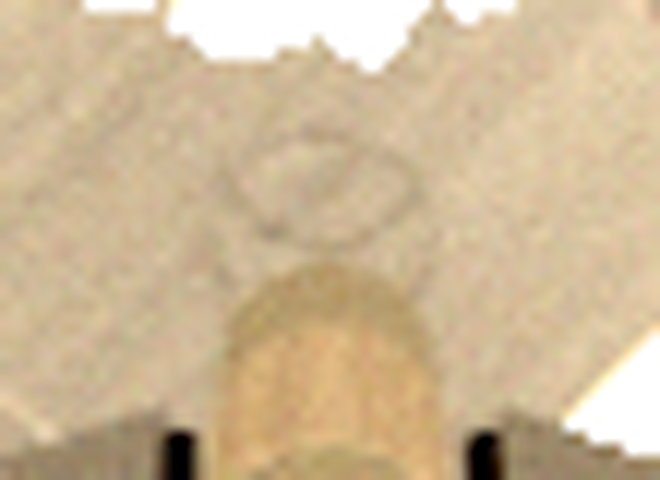

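Run:
```python
from h import *
c=cam('w11');  p=np.array([.478,-.27,.082]);Rt=R.from_euler('xyz',[-3.1416,.0006,2.1662])
h=toz(c,251.6,199.1,.046);print(h,Rt.inv().apply(h-p)); st()
```

```text
[ 0.47752161 -0.27039865  0.046     ] [-4.01528866e-05 -6.19914074e-04  3.60000260e-02]
t 9.95 p [ 0.4787 -0.2707  0.0835] rpy [3.1404 0.0037 2.166 ] q [-0.581  0.388  1.624 -0.     1.126 -1.176] F [0.07 0.74 0.47] w 0.0163
```

Run:
```python
from h import *
go([.4776,-.2703,.045],down(124.1))
```

```text
row [0.0011, -0.0007, 0.0385] [0.0007, 0.0023, 0.0] n>=0.8 t 9.95
```

```bash
python3 -m jog '[[0.001,-0.0005,0.012,0.001,0.002,0,-1],[0.001,-0.0005,0.025,0.001,0.002,0,-1],[0.001,-0.0005,0.0385,0.001,0.002,0,-1],[0.001,-0.0005,0.0385,0.001,0.002,0,-1]]'; python3 -c "
from h import *
st(); shot('wrist','w12',(190,140,320,250),5.5,2);shot('side','s12',(250,140,350,280),4.2,1.2);st();go([.4776,-.2703,.02],down(124.1))"
```

```text
time_s: 10.35
ee_pos: [0.4769, -0.2696, 0.0427]
eef_rot: [-3.14, -0.003, 2.166]
force: [0.1, 0.3, 0.3]
grip_width: 0.0163
t 10.35 p [ 0.4769 -0.2696  0.0427] rpy [-3.1400e+00 -2.6000e-03  2.1659e+00] q [-5.810e-01  4.410e-01  1.656e+00 -1.000e-03  1.048e+00 -1.176e+00] F [0.1  0.28 0.35] w 0.0163
t 10.45 p [ 0.4777 -0.2702  0.0446] rpy [-3.1408e+00 -4.0000e-04  2.1659e+00] q [-5.810e-01  4.390e-01  1.654e+00 -1.000e-03  1.050e+00 -1.176e+00] F [ 0.64 -0.05  0.2 ] w 0.0162
row [-0.0001, -0.0001, 0.0246] [-0.0005, -0.0003, -0.0] n>=0.5 t 10.45
```

View pics/s12.png

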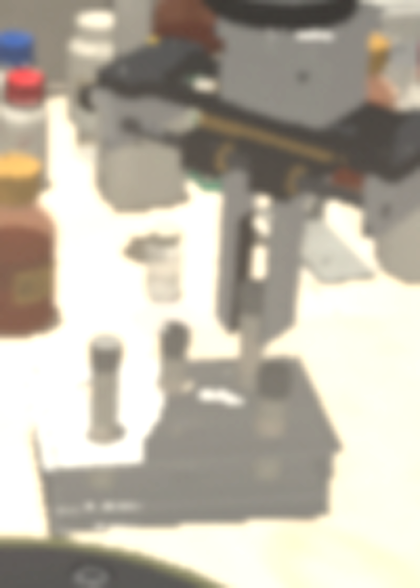

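View pics/w12.png

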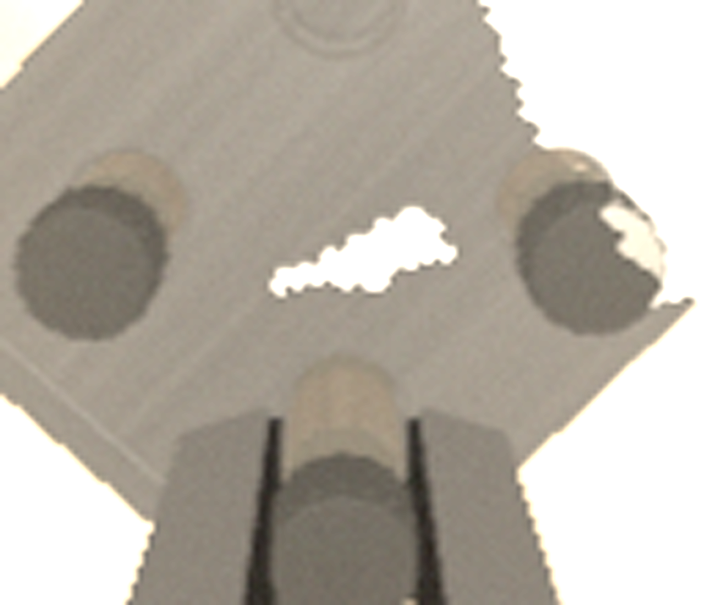

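```bash
python3 -m jog '[[0,0,0.006,0,0,0,-1],[0,0,0.012,0,0,0,-1],[0,0,0.018,0,0,0,-1],[0,0,0.024,0,0,0,-1],[0,0,0.024,0,0,0,-1]]'; python3 -c "
from h import *
st();go([.4776,-.2703,.015],down(124.1))"
```

```text
time_s: 10.95
ee_pos: [0.4773, -0.2701, 0.0197]
eef_rot: [-3.14, -0.001, 2.166]
force: [0.1, -0.8, -1.1]
grip_width: 0.0168
t 10.95 p [ 0.4773 -0.2701  0.0197] rpy [-3.1403e+00 -1.4000e-03  2.1659e+00] q [-5.810e-01  4.740e-01  1.669e+00 -1.000e-03  1.000e+00 -1.176e+00] F [ 0.05 -0.79 -1.1 ] w 0.0168
row [-0.0004, 0.0001, 0.0047] [-0.0008, -0.0009, -0.0] n>=0.1 t 10.95
```

```bash
python3 -m jog '[[0,0,0.003,0,0,0,-1],[0,0,0.005,0,0,0,-1],[0,0,0.005,0,0,0,-1]]'; python3 -c "
from h import *
st(); shot('side','s13',(250,140,350,280),4.2,1.2)"
```

```text
time_s: 11.25
ee_pos: [0.4786, -0.2708, 0.0164]
eef_rot: [3.141, 0.002, 2.166]
force: [0.3, -0.5, 14.4]
grip_width: 0.0166
t 11.25 p [ 0.4786 -0.2708  0.0164] rpy [3.1412e+00 2.2000e-03 2.1659e+00] q [-5.810e-01  4.800e-01  1.670e+00 -1.000e-03  9.900e-01 -1.176e+00] F [ 0.31 -0.49 14.36] w 0.0166
```

View pics/s13.png

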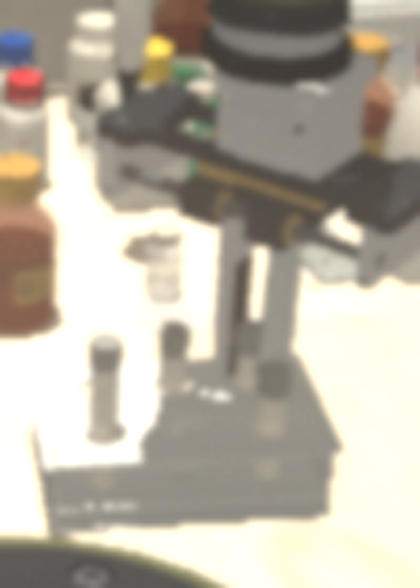

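```bash
python3 -m jog '[[0,0,-0.0005,0,0,0,-0.45],[0,0,-0.0005,0,0,0,-0.4],[0,0,-0.0005,0,0,0,-0.4],[0,0,-0.0005,0,0,0,-0.4],[0,0,-0.03,0,0,0,-0.4],[0,0,-0.07,0,0,0,-0.4],[0,0,-0.1,0,0,0,-0.4],[0,0,-0.1,0,0,0,-0.4]]'; python3 -c "
from h import *
st(); shot('side','s14',(250,140,350,280),4.2,1.2); shot('wrist','w14',alpha=1.3); go([.4509,-.1756,.10],down(80))"
```

```text
time_s: 12.1
ee_pos: [0.48, -0.2716, 0.1204]
eef_rot: [3.139, 0.008, 2.166]
force: [0.9, 0.7, 0.0]
grip_width: 0.0283
t 12.10 p [ 0.48   -0.2716  0.1204] rpy [3.1387 0.0079 2.1659] q [-0.581  0.347  1.588 -0.     1.198 -1.176] F [0.93 0.74 0.01] w 0.0283
row [0.0941, 0.0305, 0.0161] [0.0009, 0.0013, 0.4899] n>=5.1 t 12.2
```

View pics/s14.png

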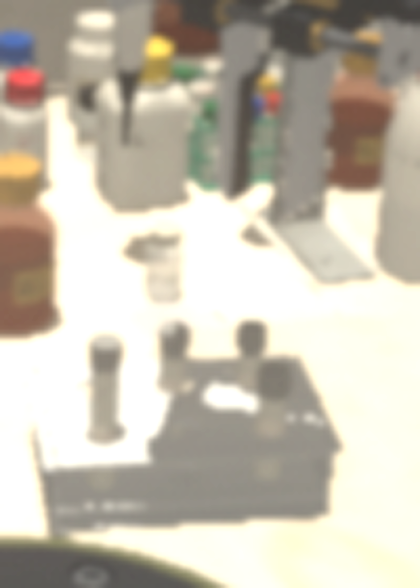

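View pics/w14.png

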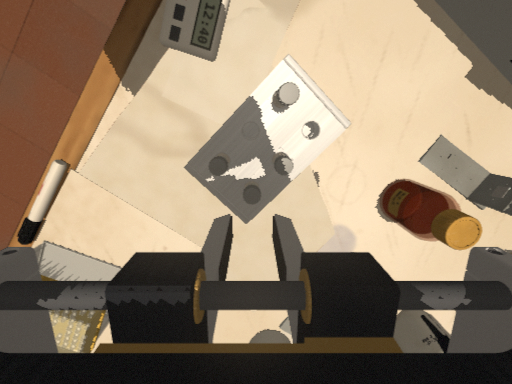

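Run:
```python
from h import *
go([.4507,-.176,.13],down(80)); st()
```

```text
row [0.0938, 0.0301, -0.0139] [0.0009, 0.0013, 0.4899] n>=5.1 t 12.2
t 12.20 p [ 0.4784 -0.2706  0.1163] rpy [3.1411e+00 2.4000e-03 2.1659e+00] q [-5.810e-01  3.510e-01  1.593e+00 -1.000e-03  1.196e+00 -1.176e+00] F [0.85 0.02 0.35] w 0.0285
```

```bash
python3 -m jog '[[0.02,0.005,-0.03,0,0,0.1,-0.1],[0.094,0.03,-0.014,0.001,0.001,0.49,-0.1],[0.094,0.03,-0.014,0.001,0.001,0.49,-0.1],[0.094,0.03,-0.014,0.001,0.001,0.49,-0.1],[0.094,0.03,-0.014,0.001,0.001,0.49,-0.1],[0.094,0.03,-0.014,0.001,0.001,0.49,-0.1],[0.094,0.03,-0.014,0.001,0.001,0.49,-0.1],[0.094,0.03,-0.014,0.001,0.001,0.49,-0.1],[0.094,0.03,-0.014,0.001,0.001,0.49,-0.1]]'; python3 -c "
from h import *
st(); shot('wrist','w15',(130,130,380,320),3.1,1.3); go([.4507,-.176,.0385],down(80))
c=cam('w15'); print((proj(c,[.4507,-.176,.104])-[130,130])*3.1)"
```

```text
time_s: 13.1
ee_pos: [0.4504, -0.176, 0.1298]
eef_rot: [-3.141, 0.0, 1.398]
force: [0.1, -1.3, 0.5]
grip_width: 0.0427
t 13.10 p [ 0.4504 -0.176   0.1298] rpy [-3.1411e+00  4.0000e-04  1.3981e+00] q [-4.480e-01  1.960e-01  1.758e+00 -1.000e-03  1.188e+00 -2.750e-01] F [ 0.06 -1.29  0.52] w 0.0427
row [0.0001, 0.0003, 0.0914] [-0.0002, 0.0003, 0.0009] n>=1.8 t 13.15
[380.01294085 223.8520807 ]
```

View pics/w15.png

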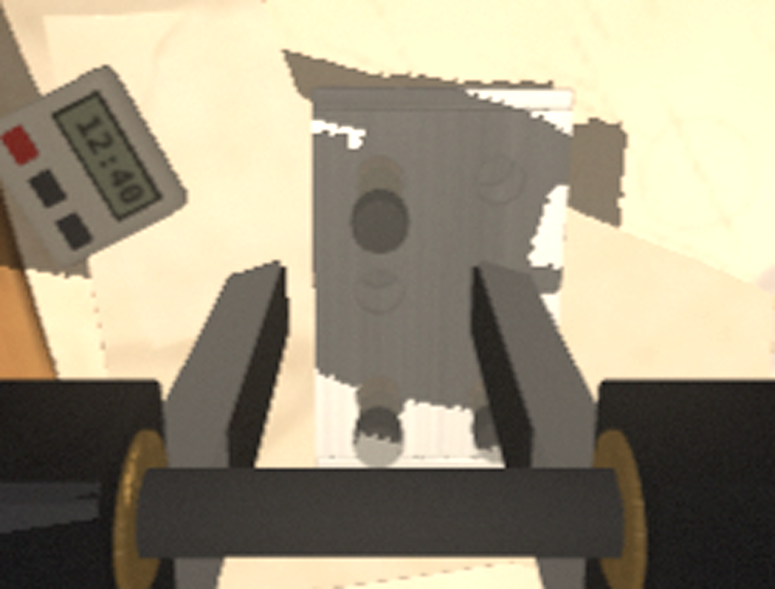

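```bash
python3 -m jog '[[0,0,0.04,0,0,0,-0.1],[0,0,0.07,0,0,0,-0.1],[0,0,0.091,0,0,0,-0.1],[0,0,0.091,0,0,0,-0.1],[0,0,0.091,0,0,0,-0.1],[0,0,0.091,0,0,0,-0.5],[0,0,0.091,0,0,0,-0.8],[0,0,0.091,0,0,0,-1],[0,0,0.091,0,0,0,-1],[0,0,0.091,0,0,0,-1]]' 20; python3 -c "
from h import *
st(); shot('wrist','w16',(130,130,380,320),3.1,1.3);st()"
```

```text
time_s: 14.15
ee_pos: [0.4507, -0.1761, 0.0392]
eef_rot: [3.141, 0.001, 1.398]
force: [0.3, 0.3, 2.6]
grip_width: 0.0162
t 14.15 p [ 0.4507 -0.1761  0.0392] rpy [3.1411e+00 6.0000e-04 1.3977e+00] q [-4.480e-01  3.190e-01  1.841e+00 -1.000e-03  9.810e-01 -2.750e-01] F [0.26 0.27 2.62] w 0.0162
t 14.20 p [ 0.4507 -0.1761  0.0392] rpy [3.1411e+00 6.0000e-04 1.3977e+00] q [-4.480e-01  3.190e-01  1.841e+00 -1.000e-03  9.810e-01 -2.750e-01] F [-0.29 -0.33  2.8 ] w 0.0167
```

View pics/w16.png

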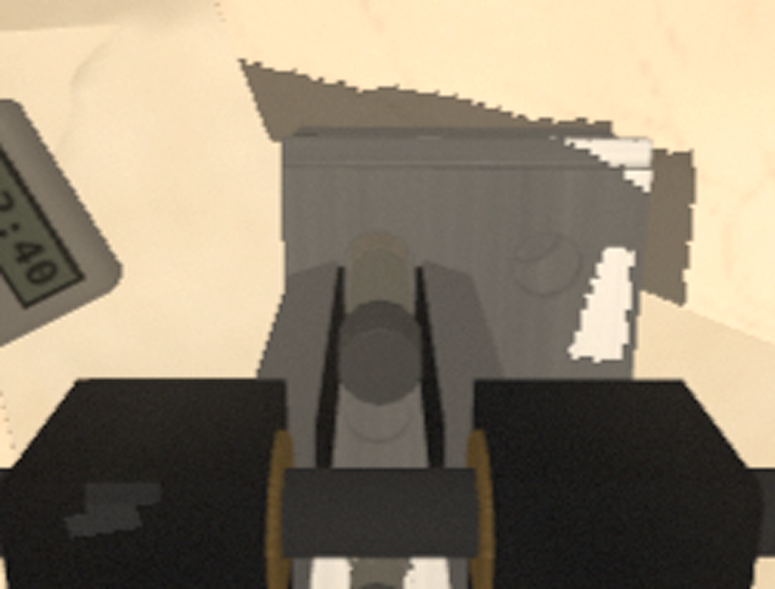

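```bash
python3 -m jog '[[0,0,-0.02,0,0,0,-1],[0,0,-0.05,0,0,0,-1],[0,0,-0.09,0,0,0,-1],[0,0,-0.13,0,0,0,-1],[0,0,-0.17,0,0,0,-1],[0,0,-0.21,0,0,0,-1],[0,0,-0.23,0,0,0,-1],[0,0,-0.23,0,0,0,-1],[0,0,-0.23,0,0,0,-1]]'
python3 - <<'E'
from h import *
st()
m,ax,r=pocket(); Rt=axes(-ax,-r)
go(m+ax*.158-r*.08+[0,0,.08],Rt); go(m+ax*.13,Rt); print(m+ax*.13)
E
```

```text
time_s: 15.1
ee_pos: [0.4504, -0.1759, 0.2683]
eef_rot: [-3.141, 0.0, 1.398]
force: [-0.5, 0.4, -0.1]
grip_width: 0.0165
t 15.10 p [ 0.4504 -0.1759  0.2683] rpy [-3.1412e+00  4.0000e-04  1.3977e+00] q [-4.480e-01  9.200e-02  1.551e+00 -1.000e-03  1.499e+00 -2.750e-01] F [-0.48  0.38 -0.11] w 0.0165
row [0.3276, -0.0129, -0.0206] [-0.2316, -0.2774, -0.8629] n>=9.8 t 15.1
row [0.3107, 0.0796, 0.0836] [-0.2316, -0.2774, -0.8629] n>=9.8 t 15.1
[0.58231367 0.11645919 0.18458   ]
```

```bash
python3 -m jog '[[0.03,-0.01,-0.03,-0.03,-0.03,-0.1,-1],[0.328,-0.013,-0.021,-0.232,-0.277,-0.863,-1],[0.328,-0.013,-0.021,-0.232,-0.277,-0.863,-1],[0.328,-0.013,-0.021,-0.232,-0.277,-0.863,-1],[0.328,-0.013,-0.021,-0.232,-0.277,-0.863,-1],[0.328,-0.013,-0.021,-0.232,-0.277,-0.863,-1],[0.328,-0.013,-0.021,-0.232,-0.277,-0.863,-1],[0.328,-0.013,-0.021,-0.232,-0.277,-0.863,-1],[0.328,-0.013,-0.021,-0.232,-0.277,-0.863,-1],[0.328,-0.013,-0.021,-0.232,-0.277,-0.863,-1],[0.328,-0.013,-0.021,-0.232,-0.277,-0.863,-1],[0.328,-0.013,-0.021,-0.232,-0.277,-0.863,-1],[0.328,-0.013,-0.021,-0.232,-0.277,-0.863,-1]]'; python3 -c "
from h import *
st(); shot('wrist','w17',(150,80,350,230),4,1.5);st()"
```

```text
time_s: 16.4
ee_pos: [0.4942, 0.1493, 0.2887]
eef_rot: [3.14, 0.522, 2.784]
force: [-0.5, -0.0, -0.9]
grip_width: 0.0164
t 16.40 p [0.4942 0.1493 0.2887] rpy [3.1404 0.5222 2.7842] q [ 0.429 -0.082  1.771 -0.406  1.101 -0.664] F [-0.46 -0.   -0.91] w 0.0164
t 16.45 p [0.4943 0.1494 0.2888] rpy [3.1405 0.5225 2.7848] q [ 0.429 -0.082  1.771 -0.406  1.101 -0.664] F [0.41 0.09 0.14] w 0.0166
```

View pics/w17.png

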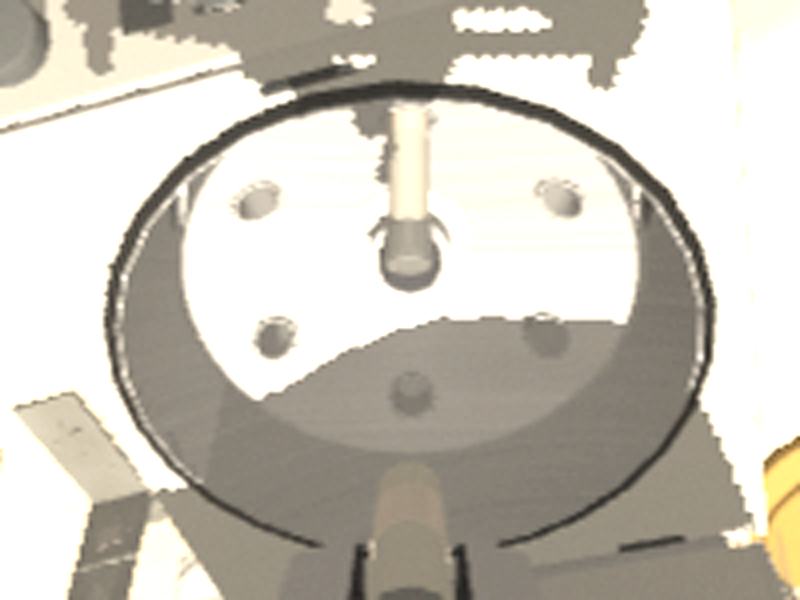

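Run:
```python
from h import *
from scipy.optimize import least_squares
c=cam('w17')
px=lambda u,v:np.array([150+u/4-.4,80+v/4-.4])
O=[(-120,257,199),(120,560,196),(-60,275,336),(60,546,335),(0,411,393)]
def res(x):
    out=[]
    for k,u,v in O:
        m,ax,r=pocket(x[2]+np.radians(k),x[:2]); out+=list(proj(c,m)-px(u,v))
    return out
s=least_squares(res,[.58,.1165,-.36]); print(s.x,np.degrees(s.x[2]),np.round(s.fun,2))
m,ax,r=pocket(s.x[2],s.x[:2]); print('fit mouth',m,'direct',toz(c,*px(411,393),.072),'model',pocket()[0])
p=np.array([.4943,.1494,.2888]);Rt=R.from_euler('xyz',[3.1405,.5225,2.7848])
q=p+Rt.apply([0,0,.033-.0075]); print('tip pred',(proj(c,q)-[149.6,79.6])*4)
```

```text
[ 0.57812499  0.11784572 -0.34906537] -19.99997266895723 [ 0.09  0.09  0.03  0.16 -0.13 -0.02  0.02 -0.33 -0.03  0.04]
fit mouth [0.6420241  0.09458839 0.072     ] direct [0.64195038 0.09468344 0.072     ] model [0.64327645 0.09390838 0.072     ]
tip pred [411.61085258 490.60104742]
```

```bash
sed -i 's/^C=np.array.*/C=np.array([.5781,.1178]); AZ=np.radians(-20.0)/' h.py
python3 - <<'E'
from h import *
m,ax,r=pocket(); Rt=axes(-ax,-r)
go(m+ax*.120,Rt); go(m+ax*.058,Rt)
E
```

```text
row [-0.0282, -0.0004, 0.1465] [-0.0017, -0.0007, -0.0043] n>=3.0 t 16.45
row [-0.0283, -0.0002, 0.2085] [-0.0017, -0.0007, -0.0043] n>=4.2 t 16.45
```

```bash
python3 -m jog '[[-0.028,0,0.03,-0.002,-0.001,-0.004,-1],[-0.028,0,0.07,-0.002,-0.001,-0.004,-1],[-0.028,0,0.11,-0.002,-0.001,-0.004,-1],[-0.028,0,0.15,-0.002,-0.001,-0.004,-1],[-0.028,0,0.18,-0.002,-0.001,-0.004,-1],[-0.028,0,0.208,-0.002,-0.001,-0.004,-1],[-0.028,0,0.208,-0.002,-0.001,-0.004,-1],[-0.028,0,0.208,-0.002,-0.001,-0.004,-1]]'; python3 -c "
from h import *
st(); shot('wrist','w18',(190,140,310,240),6,1.8);st()"
```

```text
time_s: 17.25
ee_pos: [0.6143, 0.1047, 0.1227]
eef_rot: [3.141, 0.523, 2.791]
force: [0.6, 0.6, 0.1]
grip_width: 0.0164
t 17.25 p [0.6143 0.1047 0.1227] rpy [3.1412 0.5233 2.7909] q [ 0.246  0.284  1.769 -0.454  0.695 -0.68 ] F [0.57 0.59 0.13] w 0.0164
t 17.30 p [0.6145 0.105  0.1237] rpy [3.1401 0.5248 2.791 ] q [ 0.247  0.283  1.769 -0.454  0.694 -0.68 ] F [ 0.36 -0.11 -0.25] w 0.0164
```

View pics/w18.png

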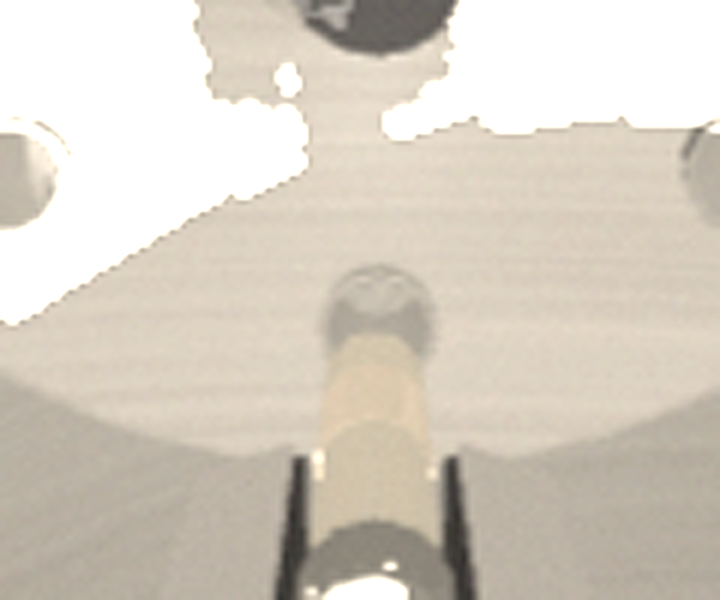

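Run:
```python
from h import *
c=cam('w18')
p=np.array([.6144,.1049,.123]);Rt=R.from_euler('xyz',[3.1408,.524,2.791])
m,ax,r=pocket()
f=lambda q:(proj(c,q)-[189.6,139.6])*6
print('mouth',f(m),'tipcentre',f(p+Rt.apply([0,0,.0255])))
for rad in(.00875,.0105):
  print([f(m+Rt.apply([a,b,0])).round(0).tolist() for a,b in((rad,0),(-rad,0),(0,rad),(0,-rad))])
print(Rt.inv().apply(m-p))
```

```text
mouth [376.18074063 319.91214462] tipcentre [378.18286891 376.78831506]
[[376.0, 271.0], [376.0, 368.0], [426.0, 320.0], [326.0, 320.0]]
[[376.0, 261.0], [376.0, 377.0], [436.0, 320.0], [316.0, 320.0]]
[-4.63922205e-06 -2.94982358e-04  5.89058426e-02]
```

```bash
python3 -m jog '[[0,0.0003,0.01,0,0,0,-1],[0,0.0003,0.018,0,0,0,-1],[0,0.0003,0.025,0,0,0,-1],[0,0.0003,0.032,0,0,0,-1],[0,0.0003,0.036,0,0,0,-1],[0,0.0003,0.036,0,0,0,-1]]'; python3 -c "
from h import *
st(); shot('wrist','w19',(190,140,310,240),6,1.8);st()
m,ax,r=pocket();go(m-ax*.009,axes(-ax,-r))"
```

```text
time_s: 17.9
ee_pos: [0.6315, 0.099, 0.0919]
eef_rot: [3.141, 0.524, 2.791]
force: [0.3, -0.5, 0.5]
grip_width: 0.0166
t 17.90 p [0.6315 0.099  0.0919] rpy [3.1406 0.524  2.791 ] q [ 0.227  0.356  1.755 -0.477  0.635 -0.663] F [ 0.28 -0.52  0.51] w 0.0166
t 17.95 p [0.6315 0.0991 0.0923] rpy [3.1404 0.5244 2.791 ] q [ 0.227  0.356  1.755 -0.477  0.635 -0.663] F [ 0.52 -0.5  -0.63] w 0.0160
row [0.0003, -0.0007, 0.0323] [0.0003, 0.0005, -0.0009] n>=0.6 t 17.95
```

View pics/w19.png

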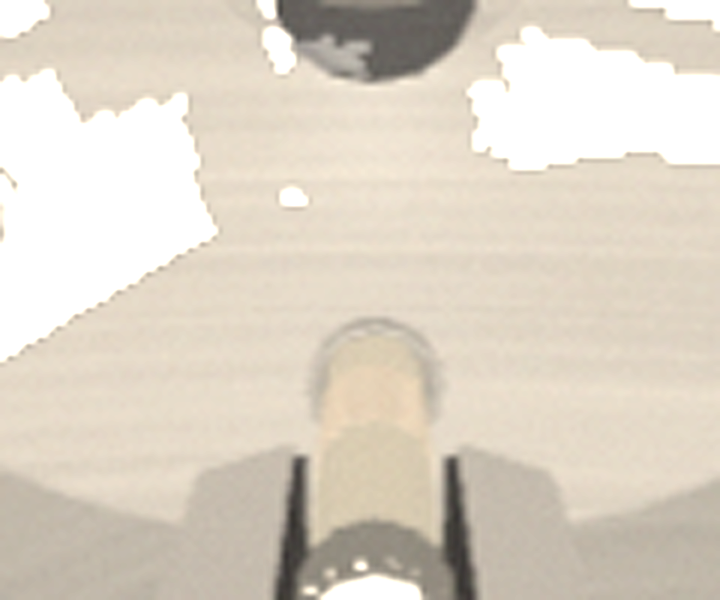

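```bash
python3 -m jog '[[0,0,0.008,0,0,0,-1],[0,0,0.015,0,0,0,-1],[0,0,0.022,0,0,0,-1],[0,0,0.028,0,0,0,-1],[0,0,0.028,0,0,0,-1]]'; python3 -c "
from h import *
st()
m,ax,r=pocket();go(m-ax*.009,axes(-ax,-r))"
```

```text
time_s: 18.45
ee_pos: [0.6447, 0.094, 0.067]
eef_rot: [3.141, 0.523, 2.791]
force: [0.0, -0.4, -0.6]
grip_width: 0.0163
t 18.45 p [0.6447 0.094  0.067 ] rpy [3.1411 0.5234 2.7911] q [ 0.212  0.415  1.739 -0.498  0.592 -0.647] F [ 0.05 -0.42 -0.58] w 0.0163
row [-0.0002, -0.0004, 0.0033] [-0.0001, -0.0002, -0.0008] n>=0.1 t 18.45
```

```bash
python3 -m jog '[[0,0,0.002,0,0,0,-1],[0,0,0.004,0,0,0,-1],[0,0,0.0055,0,0,0,-1],[0,0,0.0055,0,0,0,-1]]'; python3 -c "
from h import *
st()
m,ax,r=pocket();go(m-ax*.009,axes(-ax,-r)); shot('wrist','w20',(190,140,310,240),6,1.8);"
```

```text
time_s: 18.85
ee_pos: [0.648, 0.0936, 0.0638]
eef_rot: [3.14, 0.526, 2.791]
force: [-6.5, 2.5, 11.3]
grip_width: 0.0164
t 18.85 p [0.648  0.0936 0.0638] rpy [3.1396 0.5257 2.7908] q [ 0.21   0.425  1.734 -0.502  0.584 -0.644] F [-6.54  2.51 11.3 ] w 0.0164
row [0.0011, -0.0011, -0.0011] [0.0007, 0.0013, -0.001] n>=0.0 t 18.85
```

View pics/w20.png

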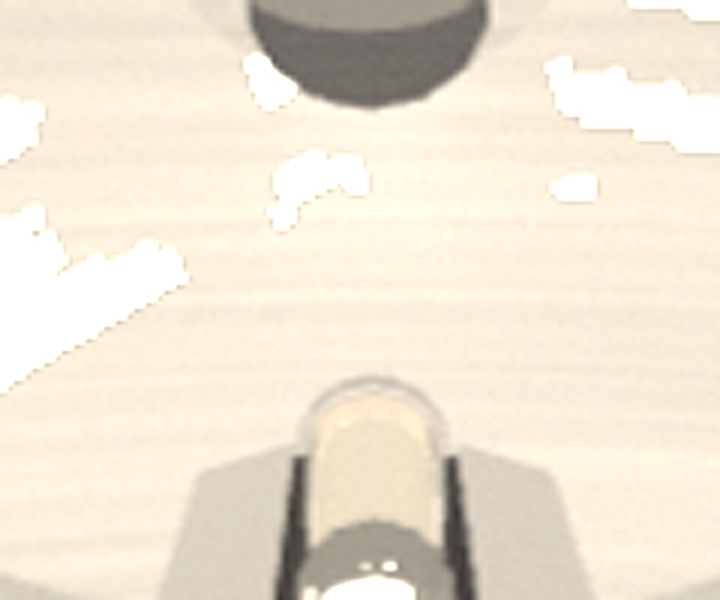

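```bash
python3 -m jog '[[0,0,-0.0005,0,0,0,-0.45],[0,0,-0.0005,0,0,0,-0.35],[0,0,-0.0005,0,0,0,-0.35],[0,0,-0.0005,0,0,0,-0.35],[0,0,-0.03,0,0,0,-0.35],[0,0,-0.07,0,0,0,-0.35],[0,0,-0.11,0,0,0,-0.35],[0,0,-0.14,0,0,0,-0.35],[0,0,-0.14,0,0,0,-0.35]]'; python3 -c "
from h import *
st(); shot('wrist','w21',(100,60,400,280),2.6,1.5)"
```

```text
time_s: 19.8
ee_pos: [0.5822, 0.1184, 0.189]
eef_rot: [3.136, 0.53, 2.79]
force: [0.0, 0.9, -0.2]
grip_width: 0.0308
t 19.80 p [0.5822 0.1184 0.189 ] rpy [3.1355 0.5303 2.7898] q [ 0.291  0.146  1.773 -0.418  0.825 -0.706] F [ 0.03  0.95 -0.21] w 0.0308
```

View pics/w21.png

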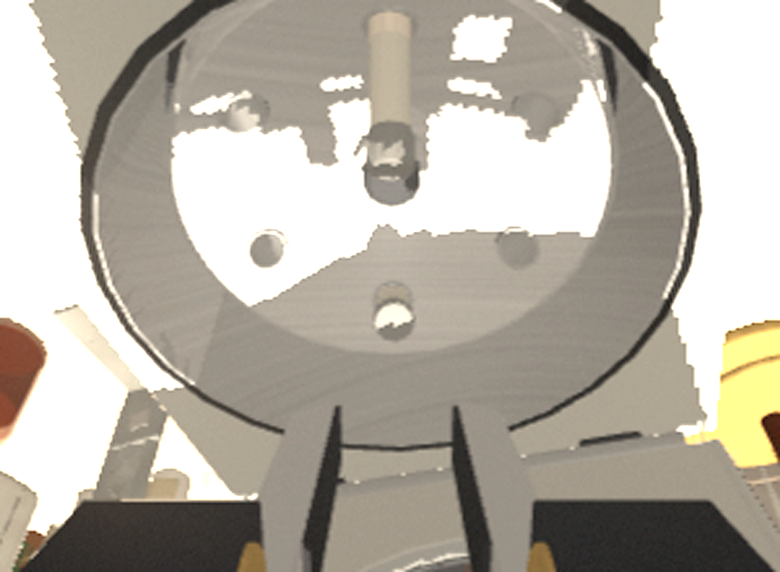

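Run:
```python
from h import *
m,ax,r=pocket(); c=cam('w21')
print('cap pred',(proj(c,m+ax*.056)-[99.6,59.6])*2.6)
f=lambda u,v,z:toz('top',50+u/4-.4,115+v/4-.4,z)
for u,v in [(10,100),(482,128)]: print('lid edge',f(u,v,.365).round(4))
go([.45,.12,.42],down(175));
```

```text
cap pred [391.59254068 327.12461537]
lid edge [0.6233 0.2338 0.365 ]
lid edge [ 0.6053 -0.0054  0.365 ]
row [-0.0098, -0.0424, -0.2647] [-0.0418, 0.3345, -0.1634] n>=5.4 t 19.85
```

Run:
```python
from h import *
from scipy.optimize import least_squares
c=cam('w21'); f=lambda q:(proj(c,q)-[99.6,59.6])*2.6
for k in (-120,-60,60,120): print(k,f(pocket(AZ+np.radians(k))[0]).round(1))
m,ax,r=pocket(); print(f(m),f(m+ax*.056),f(m+ax*.062))
print('sample top',f(pocket(AZ+np.pi)[0]+pocket(AZ+np.pi)[1]*.056))
a=cv2.imread('pics/w21_raw.png')[110:210,190:310]; cv2.imwrite('pics/w21c.png',cv2.convertScaleAbs(cv2.resize(a,None,fx=6,fy=6,interpolation=cv2.INTER_CUBIC),alpha=1.2))
```

```text
-120 [243.4 110.9]
-60 [266.1 246.8]
60 [516.6 245.7]
120 [537.1 109.8]
[391.8165612  300.20249109] [391.59254068 327.12461537] [391.56360733 330.6017403 ]
sample top [390.19689979 160.73733831]
```

View pics/w21c.png

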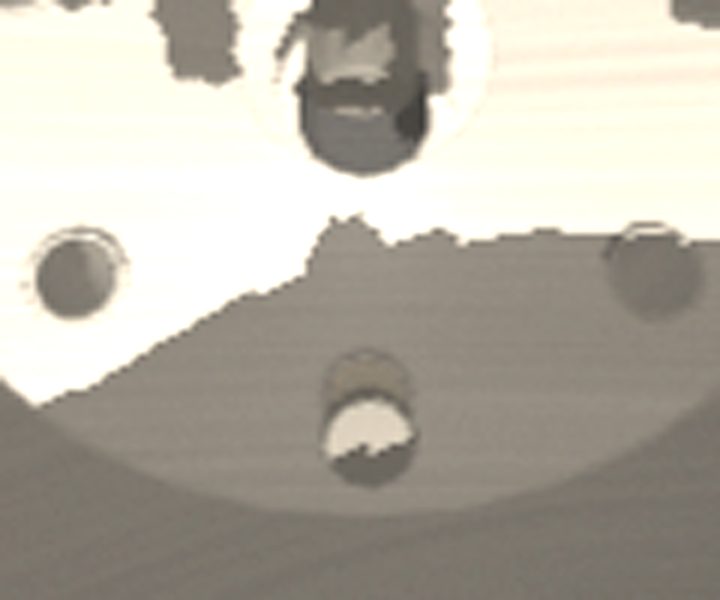

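```bash
python3 -m jog '[[0,0,-0.05,0,0,0,-0.6],[-0.002,-0.02,-0.13,0,0,0,-1],[-0.01,-0.042,-0.265,-0.042,0.335,-0.163,-1],[-0.01,-0.042,-0.265,-0.042,0.335,-0.163,-1],[-0.01,-0.042,-0.265,-0.042,0.335,-0.163,-1],[-0.01,-0.042,-0.265,-0.042,0.335,-0.163,-1],[-0.01,-0.042,-0.265,-0.042,0.335,-0.163,-1],[-0.01,-0.042,-0.265,-0.042,0.335,-0.163,-1],[-0.01,-0.042,-0.265,-0.042,0.335,-0.163,-1],[-0.01,-0.042,-0.265,-0.042,0.335,-0.163,-1]]'; python3 -c "
from h import *
st(); shot('side','s22'); shot('wrist','w22');go([.45,.12,.43],down(175));go([.685,.108,.43],down(175))"
```

```text
time_s: 20.85
ee_pos: [0.45, 0.1206, 0.4194]
eef_rot: [-3.141, -0.001, 3.054]
force: [0.1, -0.1, -0.6]
grip_width: 0.0003
t 20.85 p [0.45   0.1206 0.4194] rpy [-3.1415e+00 -7.0000e-04  3.0536e+00] q [ 0.183  0.052  1.256  0.     1.834 -1.3  ] F [ 0.09 -0.07 -0.59] w 0.0003
row [-0.0001, -0.0006, -0.01] [0.0001, -0.0002, -0.0002] n>=0.2 t 20.95
row [-0.2353, 0.0081, -0.0101] [0.0001, -0.0002, -0.0002] n>=4.7 t 20.95
```

View pics/s22.png

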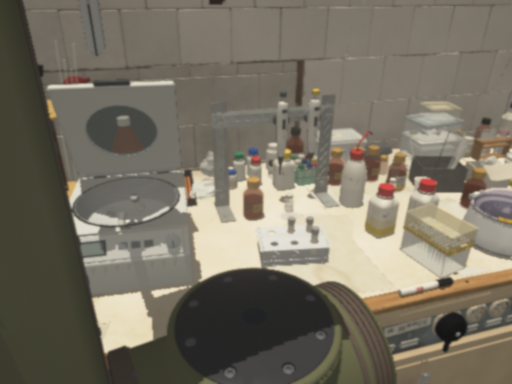

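View pics/w22.png

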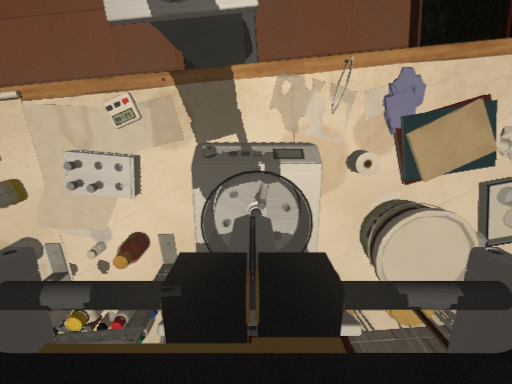

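Run:
```python
from h import *
yc=np.radians(-4.6)
for yc in np.radians([-4.6,-4]):
 e=np.array([np.cos(yc),np.sin(yc),0]); y=np.array([-np.sin(yc),np.cos(yc),0])
 H=np.r_[C,0]+.128*e+[0,0,.139]
 print(H)
 for q in (1.1,1.16,1.22):
  F=H+.25*(-np.cos(q)*e+np.array([0,0,np.sin(q)]))
  print(q,F.round(3),'side',[proj('side',F+s*.118*y).round(0) for s in(1,-1)],'top',[(proj('top',F+s*.118*y)-[49.6,114.6])*4 for s in(1,-1)])
```

```text
[0.7056877  0.10753454 0.139     ]
1.1 [0.593 0.117 0.362] side [array([47., 93.]), array([174.,  88.])] top [array([  9.79257253, 142.17127903]), array([474.03471123, 172.11399065])]
1.16 [0.606 0.116 0.368] side [array([48., 88.]), array([173.,  83.])] top [array([  7.92983749, 113.00658763]), array([474.33939521, 143.12338141])]
1.22 [0.62  0.114 0.374] side [array([49., 84.]), array([173.,  79.])] top [array([ 6.84352479, 83.32833312]), array([474.9883154 , 113.59225672])]
[0.7057882  0.10887117 0.139     ]
1.1 [0.593 0.117 0.362] side [array([46., 93.]), array([174.,  88.])] top [array([  9.18454076, 144.52077515]), array([473.94317904, 169.7262687 ])]
1.16 [0.606 0.116 0.368] side [array([47., 88.]), array([173.,  83.])] top [array([  7.03726955, 115.34416489]), array([473.96691123, 140.71392219])]
1.22 [0.62  0.115 0.374] side [array([48., 84.]), array([173.,  79.])] top [array([ 5.65757229, 85.65103117]), array([474.32535089, 111.16281914])]
```

```bash
python3 -m jog '[[0,0,-0.03,0,0,0,-1],[-0.05,0,-0.03,0,0,0,-1],[-0.1,0,-0.03,0,0,0,-1],[-0.14,0.003,-0.03,0,0,0,-1],[-0.18,0.005,-0.03,0,0,0,-1],[-0.235,0.008,-0.03,0,0,0,-1],[-0.235,0.008,-0.03,0,0,0,-1],[-0.235,0.008,-0.03,0,0,0,-1],[-0.235,0.008,-0.03,0,0,0,-1]]'; python3 -c "
from h import *
st(); shot('side','s23'); shot('wrist','w23');go([.685,.108,.30],down(175))"
```

```text
time_s: 21.85
ee_pos: [0.6781, 0.107, 0.443]
eef_rot: [3.14, 0.004, 3.054]
force: [-0.0, 0.4, 1.4]
grip_width: 0.0004
t 21.85 p [0.6781 0.107  0.443 ] rpy [3.1404 0.0038 3.0538] q [ 1.030e-01  7.490e-01  2.360e-01  1.000e-03  2.153e+00 -1.380e+00] F [-0.03  0.42  1.4 ] w 0.0004
row [-0.0064, 0.0012, 0.1468] [0.0015, 0.006, -0.0] n>=2.9 t 21.95
```

View pics/s23.png

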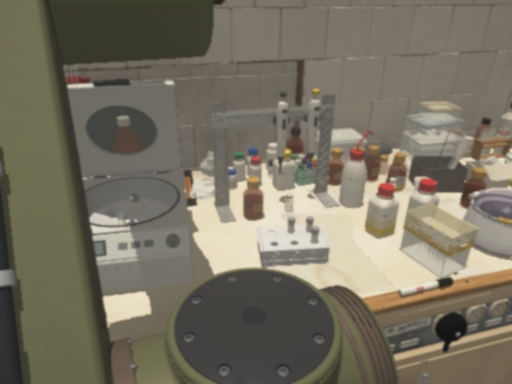

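View pics/w23.png

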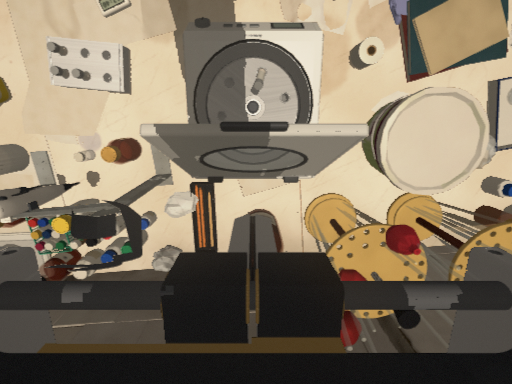

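```bash
python3 -m jog '[[0,0,0.03,0,0.004,0,-1],[0,0,0.07,0,0.004,0,-1],[0,0,0.11,0,0.004,0,-1],[0,0,0.142,0,0.004,0,-1],[0,0,0.142,0,0.004,0,-1],[0,0,0.142,0,0.004,0,-1]]'; python3 -c "
from h import *
st(); shot('wrist','w24');st();go([.645,.11,.30],down(175))"
```

```text
time_s: 22.55
ee_pos: [0.6787, 0.1076, 0.3084]
eef_rot: [3.138, 0.008, 3.054]
force: [-0.2, -0.3, 1.5]
grip_width: -0.0001
t 22.55 p [0.6787 0.1076 0.3084] rpy [3.1383 0.0078 3.0544] q [ 0.103  0.589  0.808  0.002  1.736 -1.38 ] F [-0.19 -0.34  1.53] w -0.0001
t 22.60 p [0.679  0.1075 0.3089] rpy [3.1382 0.0089 3.0544] q [ 0.103  0.589  0.807  0.002  1.736 -1.38 ] F [0.07 0.2  1.24] w 0.0005
row [0.0342, -0.0005, 0.0086] [0.0022, 0.0057, 0.0] n>=0.7 t 22.6
```

View pics/w24.png

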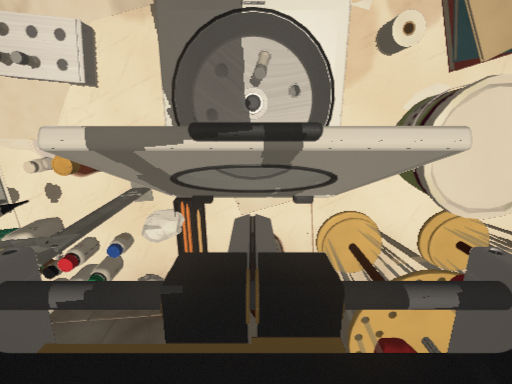

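Run:
```python
from h import *
x0,z0=-.0266,.208
for q in np.arange(1.18,-.03,-.08):
    d=.007+.008*np.sin(q); X=-.2*np.cos(q)+d*np.sin(q); Z=.2*np.sin(q)+d*np.cos(q)
    print('%.2f  x %.3f z %.3f  ee z %.3f'%(q,-(X-x0),-(Z-z0),.139+Z-.0385))
```

```text
1.18  x 0.036 z 0.018  ee z 0.291
1.10  x 0.052 z 0.023  ee z 0.285
1.02  x 0.066 z 0.030  ee z 0.278
0.94  x 0.080 z 0.039  ee z 0.270
0.86  x 0.094 z 0.048  ee z 0.261
0.78  x 0.107 z 0.058  ee z 0.250
0.70  x 0.119 z 0.070  ee z 0.239
0.62  x 0.129 z 0.082  ee z 0.226
0.54  x 0.139 z 0.096  ee z 0.213
0.46  x 0.148 z 0.110  ee z 0.199
0.38  x 0.155 z 0.125  ee z 0.184
0.30  x 0.162 z 0.140  ee z 0.169
0.22  x 0.167 z 0.156  ee z 0.153
0.14  x 0.170 z 0.172  ee z 0.136
0.06  x 0.173 z 0.189  ee z 0.120
-0.02  x 0.173 z 0.205  ee z 0.103
```

First third of the arc, then check.

```bash
python3 -m jog '[[0.018,0,0.018,0.002,0.006,0,-1],[0.036,0,0.018,0.002,0.006,0,-1],[0.044,0,0.02,0.002,0.006,0,-1],[0.052,0,0.023,0.002,0.006,0,-1],[0.066,0,0.03,0.002,0.006,0,-1],[0.08,0,0.039,0.002,0.006,0,-1],[0.094,0,0.048,0.002,0.006,0,-1],[0.107,0,0.058,0.002,0.006,0,-1],[0.107,0,0.058,0.002,0.006,0,-1]]'; python3 -c "
from h import *
st(); shot('wrist','w25'); shot('side','s25'); st()"
```

```text
time_s: 23.5
ee_pos: [0.573, 0.1174, 0.2521]
eef_rot: [3.141, 0.002, 3.055]
force: [0.0, 0.6, 0.2]
grip_width: 0.0005
t 23.50 p [0.573  0.1174 0.2521] rpy [3.1406e+00 2.5000e-03 3.0548e+00] q [ 0.139  0.333  1.298  0.     1.508 -1.345] F [0.03 0.55 0.17] w 0.0005
t 23.60 p [0.574  0.1171 0.2523] rpy [3.1406e+00 2.8000e-03 3.0545e+00] q [ 0.139  0.335  1.295  0.     1.509 -1.345] F [-0.1  -0.13  0.23] w 0.0005
```

View pics/w25.png

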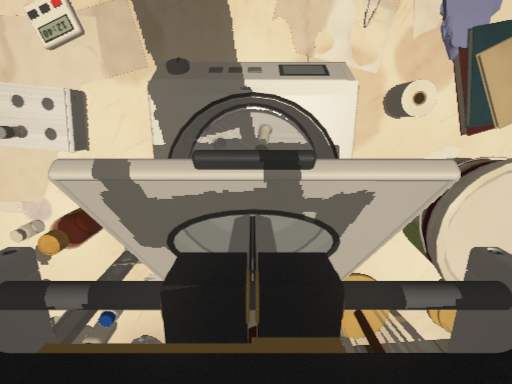

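View pics/s25.png

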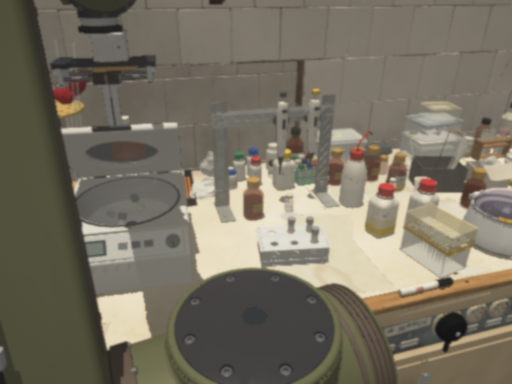

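```bash
python3 -m jog '[[0.013,0,0.013,0,0,0,-1],[0.023,0,0.026,0,0,0,-1],[0.033,0,0.04,0,0,0,-1],[0.042,0,0.054,0,0,0,-1],[0.049,0,0.069,0,0,0,-1],[0.056,0,0.084,0,0,0,-1],[0.061,0,0.1,0,0,0,-1],[0.064,0,0.116,0,0,0,-1],[0.066,0,0.128,0,0,0,-1],[0.066,0,0.128,0,0,0,-1]]'; python3 -c "
from h import *
st(); shot('wrist','w26'); shot('side','s26',(40,100,240,300),3); st()"
```

```text
time_s: 24.6
ee_pos: [0.5088, 0.123, 0.1236]
eef_rot: [3.141, 0.002, 3.054]
force: [-0.4, -1.1, 0.7]
grip_width: 0.0003
t 24.60 p [0.5088 0.123  0.1236] rpy [3.1408e+00 1.7000e-03 3.0544e+00] q [ 0.167  0.288  1.659  0.     1.193 -1.317] F [-0.41 -1.12  0.7 ] w 0.0003
t 24.70 p [0.5095 0.123  0.125 ] rpy [3.1403 0.0037 3.0544] q [ 0.167  0.286  1.657  0.     1.194 -1.317] F [ 0.33 -0.6   0.18] w 0.0007
```

View pics/s26.png

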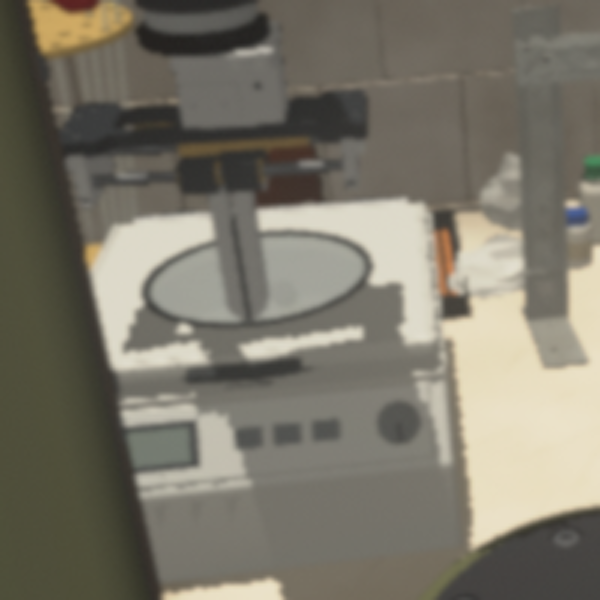

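```bash
python3 -m jog '[[0,0,0.005,0,0,0,-1],[0,0,0.01,0,0,0,-1],[0,0,0.014,0,0,0,-1],[0,0,0.014,0,0,0,-1]]'; python3 -c "
from h import *
st()"
```

```text
time_s: 25.1
ee_pos: [0.5101, 0.1231, 0.1134]
eef_rot: [3.14, 0.006, 3.054]
force: [-10.2, -3.5, 26.1]
grip_width: 0.0002
t 25.10 p [0.5101 0.1231 0.1134] rpy [3.1399 0.0061 3.0545] q [ 0.167  0.299  1.67   0.     1.167 -1.317] F [-10.21  -3.52  26.07] w 0.0002
```

```bash
python3 -c "
from h import *
shot('side','s27',(60,150,220,270),5,1.2); shot('wrist','w27'); st()
yc=np.radians(-4.6)
e=np.array([np.cos(yc),np.sin(yc),0]); y=np.array([-np.sin(yc),np.cos(yc),0])
H=np.r_[C,0]+.128*e+[0,0,.139]
for q in (0,.04,.08):
  n=np.sin(q)*e+np.array([0,0,np.cos(q)])
  F=H+.25*(-np.cos(q)*e+np.array([0,0,np.sin(q)]))
  print(q,[((proj('side',F+s*.118*y+t*n)-[60,150])*5).round(0) for t in(.007,-.007) for s in(1,-1)],[proj(cam('w27'),F+s*.118*y+t*n).round(1) for t in(.007,) for s in(1,-1)])
d=lambda x,yy:np.r_[C,.13]+0
"
```

```text
t 25.20 p [0.5101 0.1231 0.1134] rpy [3.1398 0.0062 3.0545] q [ 0.167  0.299  1.67   0.     1.167 -1.317] F [-10.02  -2.55  25.69] w 0.0006
0 [array([-21., 393.]), array([628., 330.]), array([-13., 425.]), array([630., 361.])] [array([429.5, 149.9]), array([ 74.1, 152.9])]
0.04 [array([-27., 370.]), array([626., 308.]), array([-19., 403.]), array([628., 339.])] [array([439.6, 152.4]), array([ 64.1, 155.7])]
0.08 [array([-33., 345.]), array([624., 284.]), array([-25., 379.]), array([626., 317.])] [array([450.8, 156. ]), array([ 53. , 159.4])]
```

View pics/s27.png

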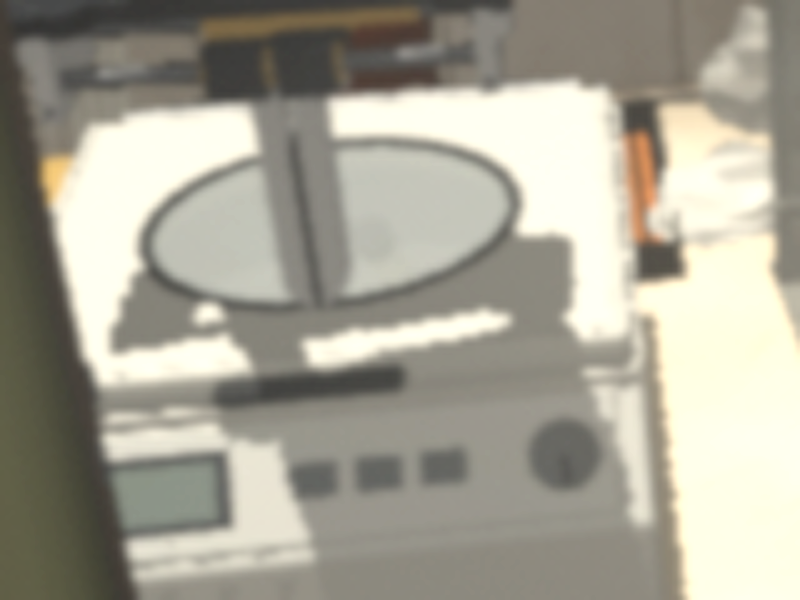

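View pics/w27.png

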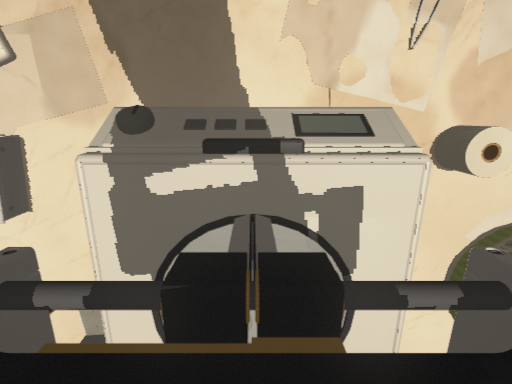

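```bash
python3 -m jog '[[0,0,-0.02,0,0,0,-1],[0,0,-0.06,0,0,0,-1],[0,0,-0.1,0,0,0,-1],[0.03,0,-0.15,0,0,0,-1],[0.05,0,-0.2,0,0,0,-1],[0.05,0,-0.22,0,0,0,-1],[0.05,0,-0.22,0,0,0,-1]]'; python3 -c "
from h import *
st(); shot('side','s28',(60,120,360,270),2.6,1.2); shot('wrist','w28',alpha=1.3); st()
yc=np.radians(-4.6)
e=np.array([np.cos(yc),np.sin(yc),0]); y=np.array([-np.sin(yc),np.cos(yc),0])
H=np.r_[C,0]+.128*e+[0,0,.139]
for q in (0,.04,.08):
  n=np.sin(q)*e+np.array([0,0,np.cos(q)])
  F=H+.25*(-np.cos(q)*e+np.array([0,0,np.sin(q)]))
  print(q,[((proj('side',F+s*.118*y+t*n)-[60,120])*2.6).round(0) for t in(.007,-.007) for s in(-1,)],[proj(cam('w28'),F+s*.118*y+t*n).round(1) for t in(.007,) for s in(1,-1)])
"
```

```text
time_s: 25.9
ee_pos: [0.4594, 0.1275, 0.3376]
eef_rot: [3.138, 0.014, 3.055]
force: [0.5, 0.7, -1.0]
grip_width: 0.0004
t 25.90 p [0.4594 0.1275 0.3376] rpy [3.1376 0.0136 3.0549] q [ 0.194  0.051  1.44   0.     1.637 -1.29 ] F [ 0.48  0.65 -0.97] w 0.0004
t 26.00 p [0.459  0.1272 0.3328] rpy [3.1397 0.0066 3.0546] q [ 0.194  0.056  1.446  0.     1.633 -1.29 ] F [ 0.47 -0.18 -0.42] w 0.0003
0 [array([326., 250.]), array([328., 266.])] [array([329.7, 166.7]), array([173.6, 168. ])]
0.04 [array([325., 238.]), array([327., 254.])] [array([331.6, 168.2]), array([171.7, 169.6])]
0.08 [array([324., 226.]), array([326., 243.])] [array([333.6, 170.1]), array([169.8, 171.5])]
```

View pics/s28.png

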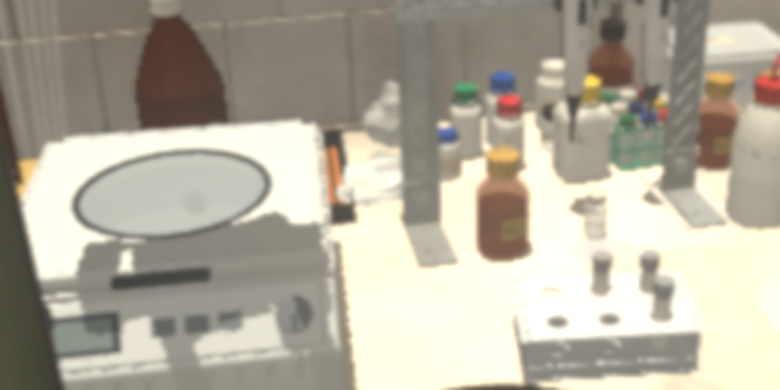

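View pics/w28.png

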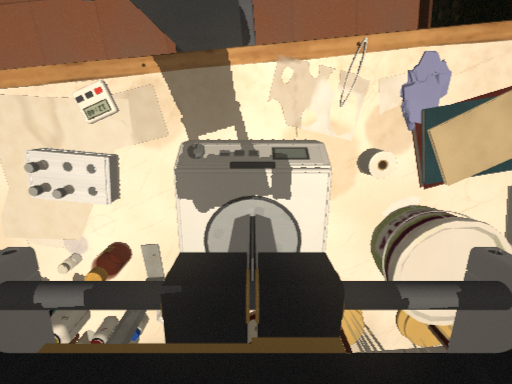

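```bash
python3 -c "
from station import ctrl
print(ctrl.hand_in())"
```

```text
the job is handed in; nothing more can be done
None
```

I finished all the steps and handed the job in at about 26 s of the 72 s allowed. The hand-in gives no verdict, so this rests on my own checks.

- **Short tube:** it stands in the back-right rack hole (seen from the robot). It touched bottom at the expected depth with 14 N, and the side picture shows its cap level with the other short tubes.
- **Long tube:** the one from the rack is in the emptied rotor pocket. It stopped at the home depth with about 13 N along the pocket. Its cap showed roughly 2.5 mm further inward than calculated, which fits the play in the bore.
- **Lid:** I pushed it down onto a firm stop with 26 N. After I backed off, its front corner matched the calculated closed position to about 2 pixels. Being 0.04 rad open would have moved it about 12.
- **Everything else:** the other two short tubes and the three bystanders look unmoved in the last pictures. The sample tube looked seated in the last view before the lid closed. The robot is clear of everything.

**One disagreement:** the fingertips sat about 35–40 mm short of the reported tool point, so the first grasp attempt closed above the cap without touching it. I corrected for this using the wrist pictures and the forces at contact. At the final lid press, this left the fingertip height about 5 mm above my calculated value, so I relied on the pictures and the firm stop to judge the lid shut.

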